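# Test the plug-in valves on the counter tester

## Robot

A 7-joint arm with a two-finger parallel gripper is mounted at the origin on the work surface. World frame = base frame: x ahead of the robot, y to its left, z up, the work surface at z = 0. Lengths are in m, angles in rad, forces in N, time in s.
With the tool pointing down it reaches from about 0.425 to 0.925 m from the base axis. Payload 6.8 kg.
Tool frame: the origin (TCP) lies midway between the tips of the shut fingers; the grasp point (between the pads) lies 19 mm behind it; z points along the fingers, y is the direction in which the jaws open and shut (so a half turn about z gives the same grasp; the last joint's range is limited). The gripper opens to 85 mm and grips with 20 to 120 N. Pads are 22 mm wide; open, the fingers measure 114 mm over their backs; the gripper's body (76 mm by 85 mm) begins 54 mm behind the grasp point. The pads swing forward as they close: fully open they stand 13 mm farther back than shut.
Start: joints at [1.051, 0.477, 0.022, 1.555, -0.011, 1.109, -0.083], TCP at [0.27, -0.619, 0.231] pointing down, gripper open.
Joint ranges: [-2.96, 2.96], [-0.34, 2.1], [-1.41, 1.46], [0.24, 2.44], [-1.37, 4.51], [0.17, 1.92], [-2.96, 2.96]. Speed limits (rad/s): [2.39, 2.39, 3.14, 3.14, 3.14, 3.14, 3.14].

## Interface

Orientations are given as a unit quaternion [w, x, y, z].
In Python, from station import * gives the robot as it stands. The module is installed in compiled form; this text tells all that it offers.
- The arm moves only by the tool jog_arm, never from a script. Its arguments are lists of equal length, an entry for each row: "dp": the shift along the tool's x, y, z in units of 25 mm (1.0 is 25 mm), a list of three; "angular": the turn, a rotation vector about the tool's x, y, z in units of 5 degrees (1.0 is 5 degrees), a list of three; "claw": the finger opening in mm, from 0 to 85.4. A call has exactly 5 rows; each row is the pose to reach, as a shift and turn from the pose commanded when the call began, along the tool's axes at that moment; what a row does not reach only later rows make up. A row lasts 1/10 s, in which the tool goes at most 50 mm and 8.59 degrees, less where a joint would pass 70% of its speed; a pose out of reach is approached as far as the arm can. A call with a gripper value outside its range is refused whole. The fingers move at their own pace and stop on an object; "grip_force" is the grip in N (left out, the last holds). Time passes only in rows, so rows that repeat a pose let the fingers close, or fill a call up. It gives the time, the measured TCP pose, the force and the opening at its end, in the units of the state.
- get_obs(): the state, without advancing time (a new reading comes with each control period).
- read_camera(name): name is "side" or "top" or "wrist"; returns a dict with "pixels" (480x640x3 uint8, blue, green, red), "camera_matrix" (3x3 intrinsics, pixels), "rvec" (rotation vector, rad) and "tvec" (3), from world to camera coordinates, as OpenCV has them. Camera axes: x right, y down, z forward; pixel columns grow to the right and rows downward; lengths in m; the calibration is good to about 2 mm. A picture is of the moment at which its call begins. There is no depth.
- hand_in(): hands the job in, once; it reports no verdict.
The state is a dict: "t": time; "q": joint angles; "joint_vel": joint speeds; "joint_torque": joint torques, N m; "eef_pos": TCP position; "tool_rot": TCP orientation; "contact_force": force on the tool from outside, world axes, zero at the start; "torque": the same for the moment, N m; "gripper_width": opening from 0.0 (shut) to 1.0 (fully open).
Only numpy, scipy, OpenCV 4.12 (cv2) and the standard library are available. Lean on these libraries where they do the work, as an engineer would, in place of code of your own. Each camera call takes 0.05 s, during which the arm holds its last target.

## Task

Plug every valve module lying on the counter fully home into the sockets of the aluminium test block, then, with all of them plugged in, press the keys one at a time in this order: green, yellow, blue, and green again; never press the red key. Then, with the modules still plugged in, turn the pressure knob fully anticlockwise to its stop, and only after that pull out all the modules and put them in the red bin.

Things in the scene. Friction and masses are not known exactly. Their poses are not given: they have to be found in the camera images.
- block: fixed aluminium socket block, 64 x 224 x 24 mm high, long side along its y axis; origin at the centre of its underside; three equal rectangular sockets in its top face, 70 mm apart along y
- block_hole0 (a point): centre of the mouth of socket 0, in the top face of the block; axes as the block's. The socket is 37 mm along x and 51 mm along y, with a 2 mm chamfer, 16 mm deep, flat floor. Any valve module fits any socket, either way round, its long side along the block's y axis
- block_hole1 (a point): centre of the mouth of socket 1, in the top face of the block; axes as the block's. The socket is 37 mm along x and 51 mm along y, with a 2 mm chamfer, 16 mm deep, flat floor. Any valve module fits any socket, either way round, its long side along the block's y axis
- block_hole2 (a point): centre of the mouth of socket 2, in the top face of the block; axes as the block's. The socket is 37 mm along x and 51 mm along y, with a 2 mm chamfer, 16 mm deep, flat floor. Any valve module fits any socket, either way round, its long side along the block's y axis
- valve1: loose plug-in valve module (two or three, all alike), 0.15 kg: bare aluminium foot 48 x 34 x 18 mm, black body 46 x 32 mm above it up to 50 mm, two round blue collars on top up to 56 mm; origin at the centre of its underside, x along its 48 mm side, z up; fully home the origin lies 16 mm below the socket's mouth, and the black body can be gripped across its 32 mm width above the block
- valve2: loose plug-in valve module (two or three, all alike), 0.15 kg: bare aluminium foot 48 x 34 x 18 mm, black body 46 x 32 mm above it up to 50 mm, two round blue collars on top up to 56 mm; origin at the centre of its underside, x along its 48 mm side, z up; fully home the origin lies 16 mm below the socket's mouth, and the black body can be gripped across its 32 mm width above the block
- valve3: loose plug-in valve module (two or three, all alike), 0.15 kg: bare aluminium foot 48 x 34 x 18 mm, black body 46 x 32 mm above it up to 50 mm, two round blue collars on top up to 56 mm; origin at the centre of its underside, x along its 48 mm side, z up; fully home the origin lies 16 mm below the socket's mouth, and the black body can be gripped across its 32 mm width above the block
- panel: fixed grey key panel, 124 x 124 x 25 mm high; origin at the centre of its underside; four round spring keys stand on it in a square 58 mm apart, which colour is where varies
- key_green_top (a point): centre of the top face of the green key (pressed first and again last): cap 28 mm across in a black collar 44 mm across, top face 48 mm above the table when released; moves down with the key
- key_green (a joint): travel of the green key in m: 0 released, 0.007 fully down; it starts to move at 1.5 N, 5 N press it fully down, and it springs back
- key_yellow_top (a point): centre of the top face of the yellow key (pressed second): cap 28 mm across in a black collar 44 mm across, top face 48 mm above the table when released; moves down with the key
- key_yellow (a joint): travel of the yellow key in m: 0 released, 0.007 fully down; it starts to move at 1.5 N, 5 N press it fully down, and it springs back
- key_blue_top (a point): centre of the top face of the blue key (pressed third): cap 28 mm across in a black collar 44 mm across, top face 48 mm above the table when released; moves down with the key
- key_blue (a joint): travel of the blue key in m: 0 released, 0.007 fully down; it starts to move at 1.5 N, 5 N press it fully down, and it springs back
- key_red_top (a point): centre of the top face of the red key (emergency key, not to be pressed): cap 28 mm across in a black collar 44 mm across, top face 48 mm above the table when released; moves down with the key
- key_red (a joint): travel of the red key in m: 0 released, 0.007 fully down; it starts to move at 1.5 N, 5 N press it fully down, and it springs back
- regulator: fixed blue regulator block, 80 x 80 x 20 mm high, a small round gauge on its +x side; origin at the centre of its underside; the pressure knob is on its top
- knob_grip (a point): point on the vertical axis of the black pressure knob, 57 mm above the table, at the height to grip its bar. The bar is 42 mm long along this point's x axis (turns with the knob), 14 mm thick, its top 64 mm and its foot disc (44 mm across) 34 mm above the table
- knob (a joint): angle of the pressure knob in rad: 0 is the stop fully anticlockwise seen from above (no pressure); it grows clockwise, up to 2.4; stays where it is left, turned by about 0.04 N m
- bin: fixed red open bin, 160 x 240 x 60 mm high, walls and floor 4 mm; origin at the centre of its underside, long side along its y axis
Not all that is in view belongs to the job. What is shaped like the valve1 but orange is not meant.

How it is judged:
By the outcome, as a careful person would: the job done as asked, in the order asked, and still so for the second after the job is handed in, with the robot touching nothing.
Of valve1, valve2, valve3 only 2 to 3 are there at a start; the rules pass over those that are not, and their reading is None.
At some moment in a run one of valve1, valve2, valve3 may be knocked a few centimetres aside while the robot is not near it.
Once in a run the grip may slacken for a moment while it holds something.
It also fails if it takes over 210 s, if anything falls off the work surface, if the arm or the gripper's body presses on something with over 40 N, if the wrist force passes 120 N, or if a joint passes its speed limit or range.

## Working session

There is one attempt and no reset: what is moved stays moved. The work goes in short steps, Python scripts to look and compute and a tool call to move; the robot and the scene stay as the last step left them, time stands still between calls to the robot, and variables do not carry over. Pictures are saved under pics/ and viewed, and the job is handed in when it is done.

Besides the shell and the picture viewer there is one more tool, called after "Emit:" as name(argument=value, ...), one argument or row to a line, values as JSON. jog_arm: Moves the arm, as the interface text tells. Its arguments: {"type":"object","properties":{"dp":{"type":"array","items":{"type":"array","items":{"type":"number"}}},"angular":{"type":"array","items":{"type":"array","items":{"type":"number"}}},"claw":{"type":"array","items":{"type":"number"}},"grip_force":{"type":"number"}},"required":["dp","angular","claw"]}

```bash
ls; mkdir -p pics; cat > h.py <<'E'
import numpy as np, cv2
from station import *
from scipy.spatial.transform import Rotation as R
def snap(name,fn):
    c=read_camera(name); cv2.imwrite('pics/'+fn+'.png',c['pixels'])
    np.savez('pics/'+fn+'.npz',K=c['camera_matrix'],r=c['rvec'],t=c['tvec'],img=c['pixels']); return c
def cam(fn):
    d=np.load('pics/'+fn+'.npz'); return d['K'],cv2.Rodrigues(d['r'])[0],d['t'].reshape(3),d['img']
def p2w(fn,u,v,z):
    K,Rm,t,_=cam(fn); d=Rm.T@np.linalg.inv(K)@np.array([u,v,1.]); o=-Rm.T@t
    return o+d*(z-o[2])/d[2]
def w2p(fn,P):
    K,Rm,t,_=cam(fn); p=K@(Rm@np.array(P,float)+t); return p[:2]/p[2]
def Rt():
    o=get_obs(); q=o['tool_rot']; return np.array(o['eef_pos']),R.from_quat([q[1],q[2],q[3],q[0]])
E
python3 - <<'E'
from h import *
for n in ['top','side','wrist']: 
    snap(n,n+'0'); K,Rm,t,_=cam(n+'0'); print(n,K.round(1).tolist(),(-Rm.T@t).round(3),Rm[2].round(3))
o=get_obs(); print(o); print(Rt()[1].as_matrix().round(3))
E
```

```text
pics
top [[464.9, 0.0, 318.6], [0.0, 464.9, 233.7], [0.0, 0.0, 1.0]] [ 0.362 -0.016  1.095] [ 0.135  0.005 -0.991]
side [[539.9, 0.0, 322.5], [0.0, 539.9, 239.2], [0.0, 0.0, 1.0]] [ 0.391 -0.776  0.879] [ 0.109  0.681 -0.724]
wrist [[344.4, 0.0, 316.6], [0.0, 344.4, 241.3], [0.0, 0.0, 1.0]] [ 0.345 -0.585  0.373] [-0.292 -0.126 -0.948]
{'t': 0.15, 'q': array([ 1.05092744,  0.47757793,  0.02235841,  1.55619704, -0.01146901,
        1.10930864, -0.0831061 ]), 'joint_vel': array([-0.00188019,  0.00018179, -0.00010253, -0.00425242,  0.0008155 ,
        0.00018285, -0.00013769]), 'joint_torque': array([ 4.26752595e-03, -5.96927011e+01,  1.61098894e+00, -2.81488198e+01,
        1.26815515e-02,  6.60507765e-03,  1.40605360e-05]), 'eef_pos': array([ 0.26995795, -0.61817979,  0.23058249]), 'tool_rot': array([-6.51084081e-04,  9.78878762e-01,  2.04440468e-01, -2.00711758e-04]), 'contact_force': array([ 0.10721304, -0.00228832, -0.08363308]), 'torque': array([-0.0370941 , -0.01125743, -0.01372366]), 'gripper_width': 1.0017475447864446}
[[ 0.916  0.4   -0.001]
 [ 0.4   -0.916  0.001]
 [-0.    -0.001 -1.   ]]
```

View pics/top0.png

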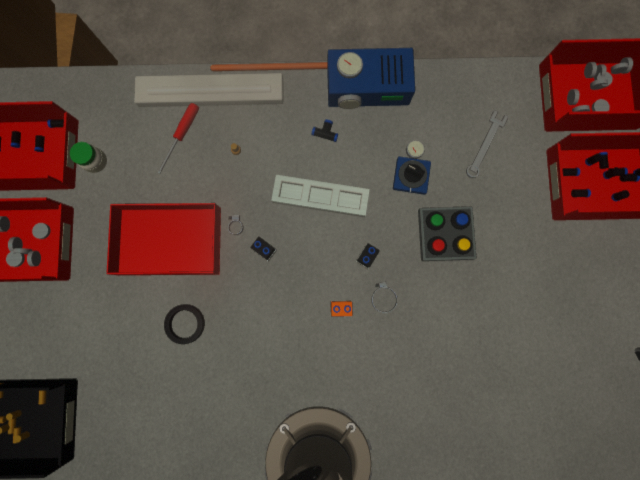

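View pics/side0.png

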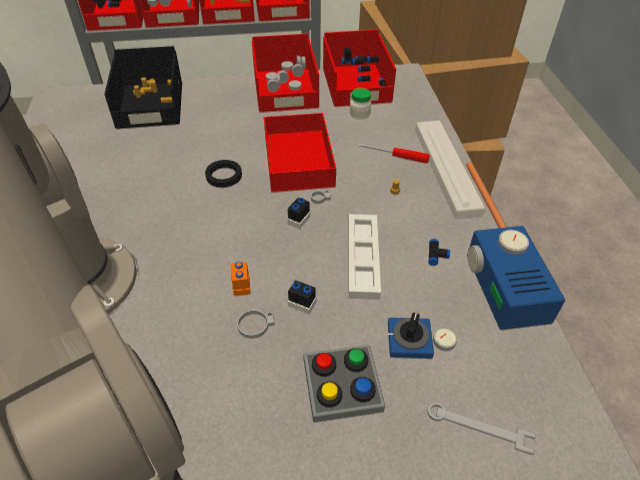

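View pics/wrist0.png

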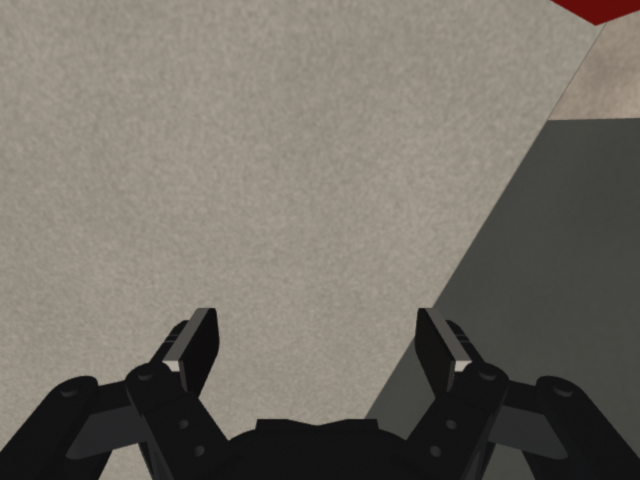

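The pictures show two black valve modules, at top pixels (262,248) and (369,255). The block is at (321,195), the regulator at (412,174), the panel at (447,233) and the bin at (163,240). The orange decoy is at (342,309), and there is no third module. I'll zoom in to measure these.

```bash
python3 - <<'E'
from h import *
def crop(fn,x0,y0,x1,y1,s,out):
    _,_,_,im=cam(fn); cv2.imwrite('pics/'+out+'.png',cv2.resize(im[y0:y1,x0:x1],None,fx=s,fy=s,interpolation=cv2.INTER_CUBIC))
crop('top0',230,140,390,270,5,'c1'); crop('top0',380,130,490,270,4,'c2'); crop('side0',270,180,400,320,4,'c3')
crop('side0',290,300,470,430,4,'c4')
E
```

```text
(no output)
```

View pics/c1.png

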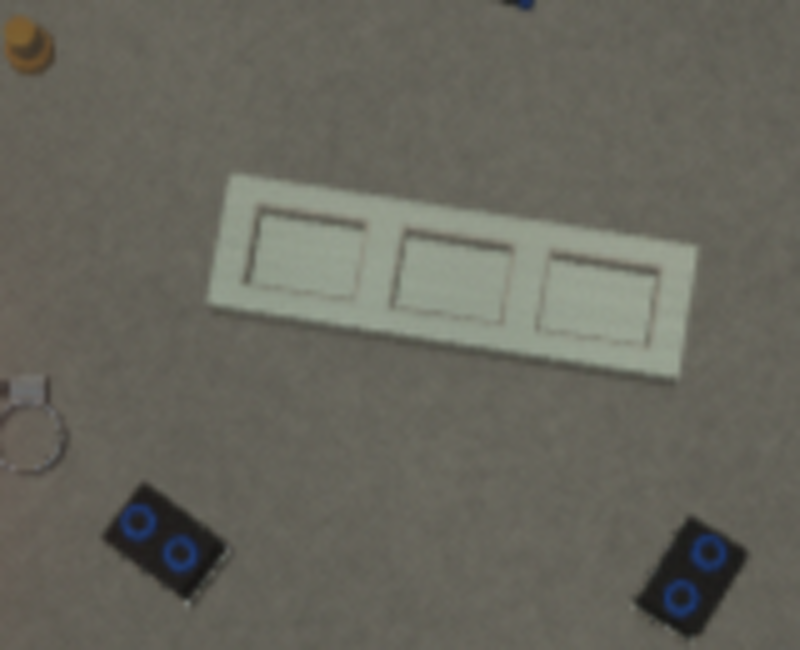

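View pics/c2.png

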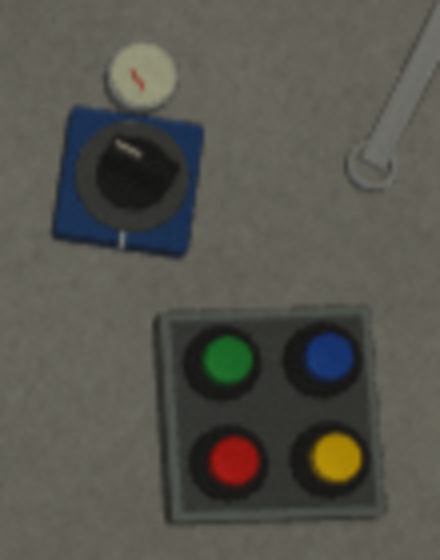

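View pics/c3.png

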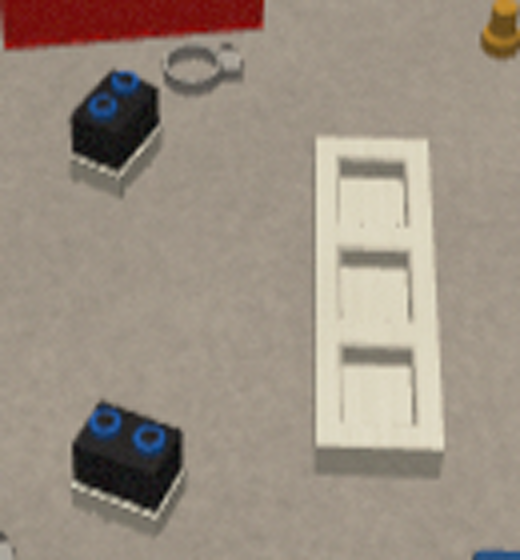

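View pics/c4.png

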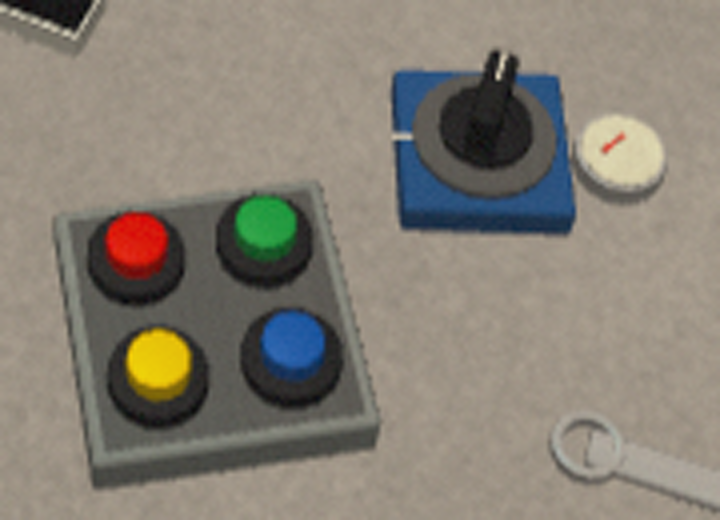

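```bash
cat >> h.py <<'E'
def cp(fn,x0,y0,s,pts,z):
    return np.array([p2w(fn,x0+(x+.5)/s-.5,y0+(y+.5)/s-.5,z) for x,y in pts])
E
python3 - <<'E'
from h import *
np.set_printoptions(precision=4,suppress=True)
blk=cp('top0',230,140,5,[(231,174),(698,244),(678,380),(207,305)],.024); print('block',blk,blk.mean(0)); 
print('edges',[np.linalg.norm(blk[i]-blk[i-1]) for i in range(4)])
d=(blk[0]+blk[3]-blk[1]-blk[2]); print('yaw of y axis',np.degrees(np.arctan2(d[1],d[0]))-90)
blk=cp('side0',270,180,4,[(316,137),(428,138),(443,450),(316,447)],.024); print('blockS',blk.mean(0));d=(blk[0]+blk[1]-blk[2]-blk[3]); print('yaw',np.degrees(np.arctan2(d[1],d[0]))-90,[np.linalg.norm(blk[i]-blk[i-1]) for i in range(4)])
h=cp('top0',230,140,5,[(256,206),(368,221),(360,302),(245,285),(403,229),(515,245),(504,323),(392,308),(550,251),(660,268),(648,347),(537,330)],.024)
for i in range(3): print('hole',h[4*i:4*i+4].mean(0))
for n,pt,ps in [('A',[(138,521),(181,552)],[(125,82),(103,105)]),('B',[(709,551),(681,597)],[(105,420),(150,438)])]:
    a=cp('top0',230,140,5,pt,.056);b=cp('side0',270,180,4,ps,.056)
    for x in(a,b):
        d=x[1]-x[0]; print(n,x.mean(0),np.linalg.norm(d),'long axis',np.degrees(np.arctan2(d[1],d[0])))
k=cp('top0',380,130,4,[(229,360),(330,357),(337,458),(235,461)],.048); print('keys g b y r',k)
k=cp('side0',290,300,4,[(266,222),(294,338),(159,357),(137,238)],.048); print('keysS',k)
k=cp('top0',380,130,4,[(72,107),(203,126),(187,257),(53,238)],.020); print('reg',k,k.mean(0))
k=cp('side0',290,300,4,[(395,71),(559,76),(576,214),(400,210)],.020); print('regS',k,k.mean(0))
print(cp('top0',380,130,4,[(132,176)],.034),cp('side0',290,300,4,[(484,133)],.034))
k=cp('top0',0,0,1,[(108,204),(220,204),(220,275),(107,275)],.06); print('bin',k,k.mean(0))
E
```

```text
block [[ 0.6512  0.0881  0.024 ]
 [ 0.6131 -0.1317  0.024 ]
 [ 0.5483 -0.1203  0.024 ]
 [ 0.5882  0.0997  0.024 ]] [ 0.6002 -0.0161  0.024 ]
edges [np.float64(0.06404475305892467), np.float64(0.2230436901359252), np.float64(0.06574636292068348), np.float64(0.22353056936286458)]
yaw of y axis -10.066659737469223
blockS [ 0.6017 -0.0171  0.024 ]
yaw -10.412913849705362 [np.float64(0.2245663052374787), np.float64(0.06417293942001999), np.float64(0.2258407666212216), np.float64(0.06358394431160412)]
hole [0.6121 0.0523 0.024 ]
hole [ 0.5998 -0.0163  0.024 ]
hole [ 0.5876 -0.0843  0.024 ]
A [0.4758 0.118  0.056 ] 0.024088497058710922 long axis -126.62521699177789
A [0.4767 0.1159 0.056 ] 0.022496880101454064 long axis -129.93310903332016
B [ 0.4545 -0.122   0.056 ] 0.024319397988811668 long axis 147.14498479566524
B [ 0.4554 -0.1234  0.056 ] 0.02467339179067992 long axis -34.73544027932369
keys g b y r [[ 0.5318 -0.2807  0.048 ]
 [ 0.5324 -0.3382  0.048 ]
 [ 0.4746 -0.3387  0.048 ]
 [ 0.4739 -0.2811  0.048 ]]
keysS [[ 0.5331 -0.2828  0.048 ]
 [ 0.5342 -0.3398  0.048 ]
 [ 0.4762 -0.3405  0.048 ]
 [ 0.4755 -0.2828  0.048 ]]
reg [[ 0.6908 -0.2024  0.02  ]
 [ 0.6775 -0.2797  0.02  ]
 [ 0.5982 -0.2663  0.02  ]
 [ 0.6112 -0.1879  0.02  ]] [ 0.6444 -0.2341  0.02  ]
regS [[ 0.6155 -0.1927  0.02  ]
 [ 0.6934 -0.2066  0.02  ]
 [ 0.6795 -0.282   0.02  ]
 [ 0.6    -0.2686  0.02  ]] [ 0.6471 -0.2375  0.02  ]
[[ 0.6441 -0.2333  0.034 ]] [[ 0.6448 -0.2421  0.034 ]]
bin [[0.5799 0.4666 0.06  ]
 [0.575  0.2116 0.06  ]
 [0.4143 0.2099 0.06  ]
 [0.4188 0.4618 0.06  ]] [0.497  0.3375 0.06  ]
```

```bash
cat >> h.py <<'E'
def tgt(psi):
    a=np.radians(psi); return R.from_matrix(np.array([[np.cos(a),np.sin(a),0],[np.sin(a),-np.cos(a),0],[0,0,-1]]))
def go(x,y,z,psi):
    p,Rc=Rt(); dw=np.array([x,y,z])-p; d=Rc.inv().apply(dw)/.025; w=np.degrees((Rc.inv()*tgt(psi)).as_rotvec())/5
    print('dp',d.round(2),'ang',w.round(2),'rows>=',max(np.linalg.norm(d)*25/50,np.linalg.norm(w)*5/8.59).round(1),'dist',np.linalg.norm(dw).round(4))
    o=get_obs(); m=Rc.as_matrix(); print('t',round(o['t'],2),'pos',p.round(4),'psi',np.degrees(np.arctan2(m[1,0],m[0,0])).round(2),'F',o['contact_force'].round(1),'w',round(o['gripper_width'],3))
E
python3 -c "
from h import *
go(.455,-.1227,.16,146)"
```

```text
dp [ 14.72 -15.2    2.84] ang [-1.000e-02 -2.000e-02 -2.448e+01] rows>= 14.2 dist 0.5336
t 0.15 pos [ 0.27   -0.6182  0.2306] psi 23.59 F [ 0.1 -0.  -0.1] w 1.002
```

Emit:
jog_arm(
  dp=[
    [0.9,-0.95,0],
    [2.0,-2.1,0],
    [3.1,-3.2,0],
    [4.2,-4.3,0],
    [5.3,-5.4,0],
  ],
  angular=[
    [0,0,-1.6],
    [0,0,-3.2],
    [0,0,-4.8],
    [0,0,-6.4],
    [0,0,-8.0],
  ],
  claw=[85,85,85,85,85],
)

```text
t: 0.65
eef_pos: [0.3378, -0.4402, 0.2311]
tool_rot: [-0.0, 0.848, 0.529, -0.0]
contact_force: [0.9, 0.3, -0.7]
gripper_width: 0.998
```

```bash
python3 -c "
from h import *
go(.455,-.1227,.16,146)"
```

```text
dp [13.47 -1.37  2.85] ang [ -0.    -0.   -16.42] rows>= 9.6 dist 0.3458
t 0.65 pos [ 0.3378 -0.4402  0.2311] psi 63.92 F [ 0.9  0.3 -0.7] w 0.998
```

Emit:
jog_arm(
  dp=[
    [1.6,-0.1,0.2],
    [3.2,-0.3,0.6],
    [4.8,-0.4,1.0],
    [6.4,-0.6,1.4],
    [8.0,-0.8,1.8],
  ],
  angular=[
    [0,0,-1.6],
    [0,0,-3.2],
    [0,0,-4.8],
    [0,0,-6.4],
    [0,0,-8.0],
  ],
  claw=[85,85,85,85,85],
)

```text
t: 1.15
eef_pos: [0.4088, -0.2523, 0.186]
tool_rot: [0.0, 0.616, 0.788, -0.0]
contact_force: [0.0, -0.1, 0.0]
gripper_width: 0.99
```

```bash
python3 -c "
from h import *
go(.455,-.1227,.16,146)"
```

```text
dp [4.59 3.04 1.04] ang [ 0.    0.   -8.42] rows>= 4.9 dist 0.14
t 1.15 pos [ 0.4088 -0.2523  0.186 ] psi 103.91 F [ 0.  -0.1  0. ] w 0.99
```

Emit:
jog_arm(
  dp=[
    [1.0,0.6,0.2],
    [2.0,1.2,0.4],
    [3.0,2.0,0.7],
    [4.0,2.6,0.9],
    [4.59,3.04,1.04],
  ],
  angular=[
    [0,0,-1.7],
    [0,0,-3.4],
    [0,0,-5.1],
    [0,0,-6.8],
    [0,0,-8.4],
  ],
  claw=[85,85,85,85,85],
)

```text
t: 1.65
eef_pos: [0.4557, -0.122, 0.16]
tool_rot: [-0.0, 0.292, 0.956, 0.0]
contact_force: [-0.0, -0.9, -0.0]
gripper_width: 0.997
```

```bash
python3 -c "
from h import *
go(.455,-.1227,.16,146)
snap('wrist','w1');snap('top','t1')"
```

```text
dp [ 0.01 -0.04 -0.  ] ang [ 0.   -0.01  0.01] rows>= 0.0 dist 0.001
t 1.65 pos [ 0.4557 -0.122   0.16  ] psi 146.07 F [-0.  -0.9 -0. ] w 0.997
```

View pics/w1.png

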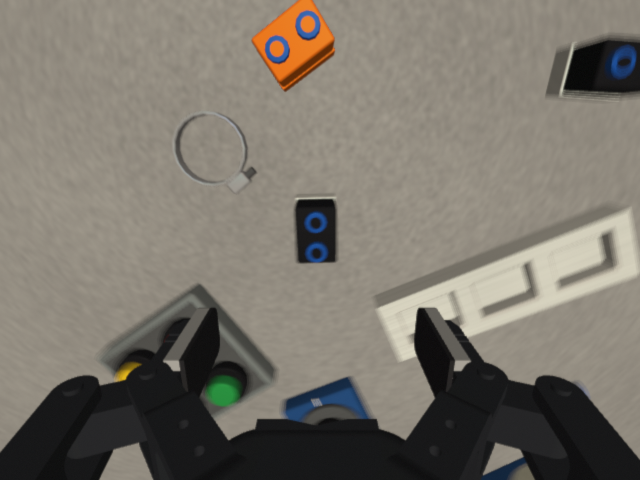

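The wrist view shows valve B at (316,230), square to the jaws, with collars at (316,222) and (317,253). I'll check that against the top view.

```bash
python3 -c "
from h import *
a=[p2w('w1',316,222,.056),p2w('w1',317,253,.056)]
print(a,(a[0]+a[1])/2,np.degrees(np.arctan2(*(a[0]-a[1])[[1,0]])))
b=p2w('w1',316.5,196,0.);print(b)
print(w2p('w1',[.455,-.1227,.056]))"
```

```text
[array([ 0.44331361, -0.11384737,  0.056     ]), array([ 0.46408826, -0.12691466,  0.056     ])] [ 0.45370094 -0.12038102  0.056     ] 147.8300479252796
[ 0.4364294 -0.1087571  0.       ]
[314.9198263 240.7214609]
```

```bash
python3 -c "
from h import *
go(.4545,-.1215,.024,147)"
```

```text
dp [ 0.05 -0.04  5.44] ang [ 0.01 -0.01 -0.2 ] rows>= 2.7 dist 0.136
t 1.75 pos [ 0.4561 -0.1216  0.16  ] psi 146.0 F [ 1.  -0.4 -0.6] w 0.997
```

Emit:
jog_arm(
  dp=[
    [0.05,-0.03,1.2],
    [0.05,-0.04,2.6],
    [0.05,-0.04,4.0],
    [0.05,-0.04,5.0],
    [0.05,-0.04,5.44],
  ],
  angular=[
    [0,0,-0.2],
    [0,0,-0.2],
    [0,0,-0.2],
    [0,0,-0.2],
    [0,0,-0.2],
  ],
  claw=[85,85,85,85,85],
)

```text
t: 2.25
eef_pos: [0.4521, -0.1253, 0.0223]
tool_rot: [-0.002, 0.289, 0.957, -0.0]
contact_force: [-0.1, 0.3, -0.9]
gripper_width: 0.995
```

Emit:
jog_arm(
  dp=[
    [0,0,0],
    [0,0,0],
    [0,0,0],
    [0,0,0],
    [0,0,0],
  ],
  angular=[
    [0,0,0],
    [0,0,0],
    [0,0,0],
    [0,0,0],
    [0,0,0],
  ],
  claw=[25,25,25,25,25],
  grip_force=60,
)

```text
t: 2.75
eef_pos: [0.4551, -0.1249, 0.0257]
tool_rot: [0.001, 0.288, 0.958, -0.0]
contact_force: [-0.0, -0.6, 6.1]
gripper_width: 0.363
```

Emit:
jog_arm(
  dp=[
    [0,0,0],
    [0,0,-0.3],
    [0,0,-0.8],
    [0,0,-1.5],
    [0,0,-2.0],
  ],
  angular=[
    [0,0,0],
    [0,0,0],
    [0,0,0],
    [0,0,0],
    [0,0,0],
  ],
  claw=[20,20,20,20,20],
  grip_force=60,
)

```text
t: 3.25
eef_pos: [0.4543, -0.1246, 0.076]
tool_rot: [0.001, 0.287, 0.958, 0.0]
contact_force: [-0.8, 0.4, -1.8]
gripper_width: 0.363
```

```bash
python3 -c "
from h import *
go(.588,-.085,.12,79.8)
snap('wrist','w2');snap('side','s2')"
```

```text
dp [-3.6   4.27 -1.75] ang [1.000e-02 1.000e-02 1.336e+01] rows>= 7.8 dist 0.1462
t 3.25 pos [ 0.4543 -0.1246  0.076 ] psi 146.59 F [-0.8  0.4 -1.8] w 0.363
```

View pics/w2.png

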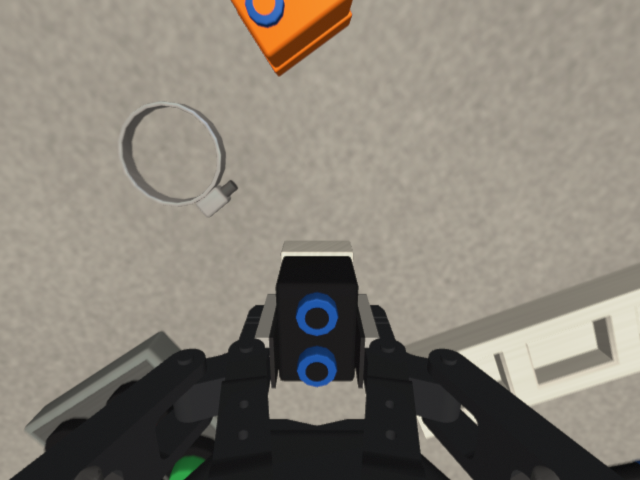

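View pics/s2.png

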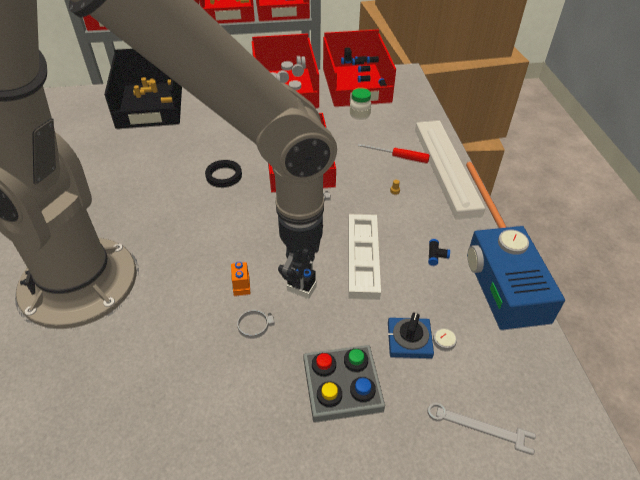

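```bash
python3 -c "
from h import *
p,Rc=Rt()
for z in (.104,.106,.108):
  a=np.array([p2w('w2',317,316.5,z),p2w('w2',317.3,368,z)]); c=a.mean(0); print(c,np.linalg.norm(a[0]-a[1]),Rc.inv().apply(c-p))
b=p2w('w2',317,242,.05); print(Rc.inv().apply(b-p))
"
```

```text
[ 0.45268433 -0.12298814  0.104     ] 0.023535602502051348 [ 0.0031317   0.00020398 -0.02760104]
[ 0.45150918 -0.12221869  0.106     ] 0.02312519440161482 [ 0.0045287   0.00020089 -0.02960638]
[ 0.45033404 -0.12144924  0.108     ] 0.022714786301178323 [ 0.0059257   0.00019781 -0.03161172]
[0.02661585 0.00014857 0.02630982]
```

Emit:
jog_arm(
  dp=[
    [-0.7,0.8,-0.8],
    [-1.4,1.7,-1.2],
    [-2.1,2.5,-1.2],
    [-2.7,3.2,-1.2],
    [-3.2,3.8,-1.2],
  ],
  angular=[
    [0,0,1.6],
    [0,0,3.2],
    [0,0,4.8],
    [0,0,6.4],
    [0,0,8.0],
  ],
  claw=[20,20,20,20,20],
)

```text
t: 3.85
eef_pos: [0.5739, -0.0888, 0.1039]
tool_rot: [-0.0, 0.6, 0.8, -0.0]
contact_force: [0.6, 0.2, -1.7]
gripper_width: 0.365
```

```bash
python3 -c "
from h import *
go(.5877,-.0879,.09,79.8)"
```

```text
dp [-0.12  0.54  0.56] ang [-0.   -0.    5.29] rows>= 3.1 dist 0.0196
t 3.85 pos [ 0.5739 -0.0888  0.1039] psi 106.27 F [ 0.6  0.2 -1.7] w 0.365
```

Emit:
jog_arm(
  dp=[
    [0,0.15,0.1],
    [-0.05,0.3,0.3],
    [-0.1,0.45,0.5],
    [-0.12,0.54,0.56],
    [-0.12,0.54,0.56],
  ],
  angular=[
    [0,0,1.5],
    [0,0,3.0],
    [0,0,4.3],
    [0,0,5.29],
    [0,0,5.29],
  ],
  claw=[20,20,20,20,20],
)

```text
t: 4.35
eef_pos: [0.5864, -0.0881, 0.0894]
tool_rot: [-0.0, 0.765, 0.644, -0.001]
contact_force: [-1.2, 1.0, -1.3]
gripper_width: 0.361
```

```bash
python3 -c "
from h import *
snap('wrist','w3');snap('top','t3')
go(.5877,-.0879,.06,79.8)
"
```

```text
dp [0.02 0.05 1.2 ] ang [-0.01  0.    0.1 ] rows>= 0.6 dist 0.03
t 4.45 pos [ 0.5864 -0.0882  0.0899] psi 80.29 F [-0.6 -0.5 -1.5] w 0.362
```

View pics/w3.png

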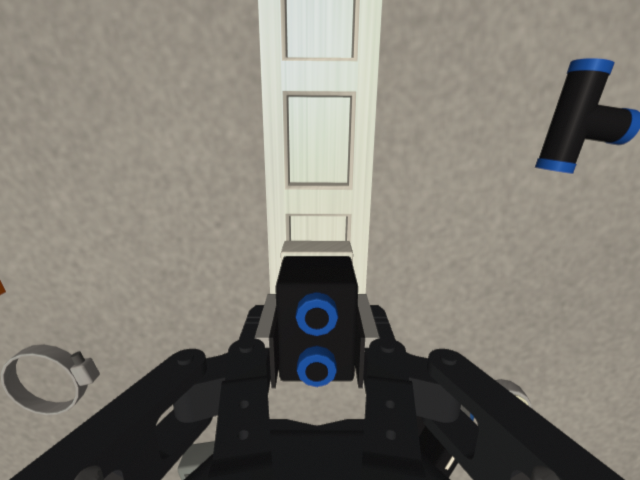

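```bash
python3 -c "
from h import *
p,Rc=Rt()
for u,v in [(285,92),(354,92),(351,187),(284,187),(319,92),(318,187),(318.5,214),(285,58),(355,58),(258,0),(382,0),(369,240),(268,240)]:
  w=p2w('w3',u,v,.024); print((u,v),w.round(4),(Rc.inv().apply(w-p)*1000).round(1))
b=p2w('w3',317,242,.065); print((Rc.inv().apply(b-p)*1000).round(1))
"
```

```text
(285, 92) [0.5857 0.0137 0.024 ] [100.3 -17.9  65.9]
(354, 92) [0.6235 0.0071 0.024 ] [100.2  20.5  65.9]
(351, 187) [ 0.6144 -0.0451  0.024 ] [47.2 20.4 65.9]
(284, 187) [ 0.5745 -0.0381  0.024 ] [ 47.3 -20.2  65.9]
(319, 92) [0.6043 0.0104 0.024 ] [100.3   1.1  65.9]
(318, 187) [ 0.5947 -0.0417  0.024 ] [47.3  0.4 65.9]
(318.5, 214) [ 0.5922 -0.0583  0.024 ] [30.5  0.7 65.9]
(285, 58) [0.5891 0.0303 0.024 ] [117.3 -17.3  65.9]
(355, 58) [0.6263 0.0238 0.024 ] [117.1  20.5  65.9]
(258, 0) [0.5807 0.0589 0.024 ] [144.1 -30.4  65.9]
(382, 0) [0.6437 0.0479 0.024 ] [143.9  33.6  65.9]
(369, 240) [ 0.621  -0.0805  0.024 ] [13.4 32.8 65.9]
(268, 240) [ 0.5576 -0.0695  0.024 ] [ 13.6 -31.5  66. ]
[26.  -0.3 24.9]
```

Emit:
jog_arm(
  dp=[
    [0.03,0.04,0.4],
    [0.03,0.04,0.9],
    [0.03,0.04,1.3],
    [0.03,0.04,1.3],
    [0.03,0.04,1.3],
  ],
  angular=[
    [0,0,0.09],
    [0,0,0.09],
    [0,0,0.09],
    [0,0,0.09],
    [0,0,0.09],
  ],
  claw=[20,20,20,20,20],
)

```text
t: 4.95
eef_pos: [0.5875, -0.0877, 0.0572]
tool_rot: [-0.0, 0.768, 0.641, -0.0]
contact_force: [0.0, -0.5, -1.9]
gripper_width: 0.366
```

Emit:
jog_arm(
  dp=[
    [0,0,0.15],
    [0,0,0.3],
    [0,0,0.45],
    [0,0,0.6],
    [0,0,0.7],
  ],
  angular=[
    [0,0,0],
    [0,0,0],
    [0,0,0],
    [0,0,0],
    [0,0,0],
  ],
  claw=[20,20,20,20,20],
)

```text
t: 5.45
eef_pos: [0.5877, -0.0877, 0.0399]
tool_rot: [-0.0, 0.768, 0.641, -0.0]
contact_force: [-0.1, 0.0, -1.9]
gripper_width: 0.359
```

```bash
python3 -c "
from h import *
go(.5877,-.0879,.032,79.8)
snap('wrist','w4')
"
```

```text
dp [-0.01 -0.    0.32] ang [-0.    0.   -0.02] rows>= 0.2 dist 0.0079
t 5.45 pos [ 0.5877 -0.0877  0.0399] psi 79.69 F [-0.1  0.  -1.9] w 0.359
```

View pics/w4.png

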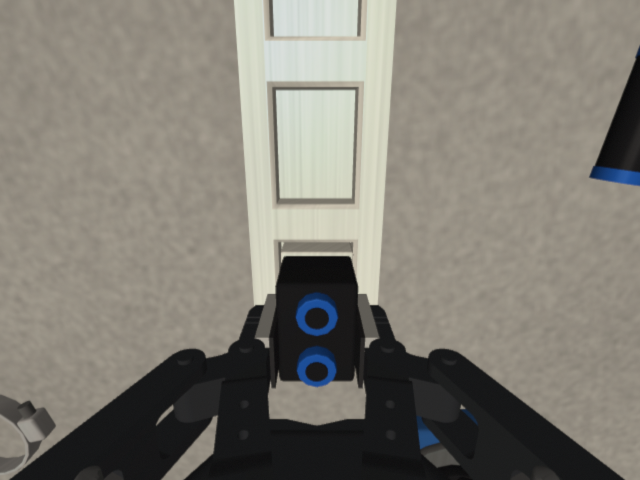

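It's entering freely; the front gap is visible around (316,245). I'll push it home.

Emit:
jog_arm(
  dp=[
    [0,0,0.1],
    [0,0,0.2],
    [0,0,0.3],
    [0,0,0.38],
    [0,0,0.42],
  ],
  angular=[
    [0,0,0],
    [0,0,0],
    [0,0,0],
    [0,0,0],
    [0,0,0],
  ],
  claw=[20,20,20,20,20],
)

```text
t: 6.0
eef_pos: [0.5882, -0.0877, 0.0336]
tool_rot: [0.0, 0.768, 0.641, -0.0]
contact_force: [-15.7, 1.0, 39.9]
gripper_width: 0.363
```

```bash
python3 -c "
from h import *
go(.5877,-.0879,.032,79.8)
"
```

```text
dp [-0.01 -0.02  0.06] ang [ 0.    0.01 -0.03] rows>= 0.0 dist 0.0017
t 6.0 pos [ 0.5882 -0.0877  0.0336] psi 79.67 F [-15.7   1.   39.9] w 0.363
```

Emit:
jog_arm(
  dp=[
    [0,0,-0.1],
    [0,0,-0.1],
    [0,0,-0.1],
    [0,0,-0.1],
    [0,0,-0.1],
  ],
  angular=[
    [0,0,0],
    [0,0,0],
    [0,0,0],
    [0,0,0],
    [0,0,0],
  ],
  claw=[20,60,60,60,60],
)

```text
t: 6.5
eef_pos: [0.5878, -0.0877, 0.0319]
tool_rot: [-0.0, 0.768, 0.641, -0.0]
contact_force: [0.2, -0.2, -0.7]
gripper_width: 0.701
```

Emit:
jog_arm(
  dp=[
    [0,0,-0.5],
    [0,0,-1.5],
    [0,0,-2.5],
    [0,0,-3.2],
    [0,0,-3.2],
  ],
  angular=[
    [0,0,0],
    [0,0,0],
    [0,0,0],
    [0,0,0],
    [0,0,0],
  ],
  claw=[85,85,85,85,85],
)

```text
t: 7.0
eef_pos: [0.5901, -0.0878, 0.1158]
tool_rot: [0.002, 0.768, 0.641, 0.002]
contact_force: [0.1, 1.2, 0.5]
gripper_width: 0.995
```

```bash
python3 -c "
from h import *
snap('wrist','w5');snap('side','s5');snap('top','t5')
go(.476,.117,.16,52)
_,_,_,im=cam('s5'); cv2.imwrite('pics/s5c.png',cv2.resize(im[160:330,250:420],None,fx=4,fy=4,interpolation=2))
"
```

```text
dp [ 7.26 -5.85 -1.92] ang [-0.01  0.    5.54] rows>= 4.8 dist 0.238
t 7.15 pos [ 0.5875 -0.0877  0.112 ] psi 79.69 F [-1.9  0.6  0.3] w 0.997
```

View pics/w5.png

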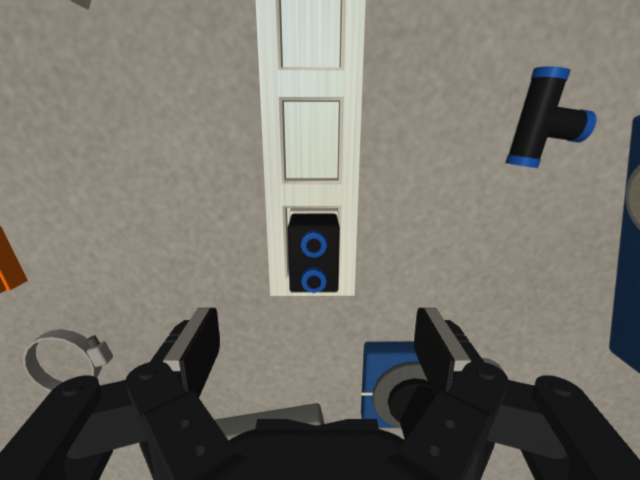

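View pics/s5c.png

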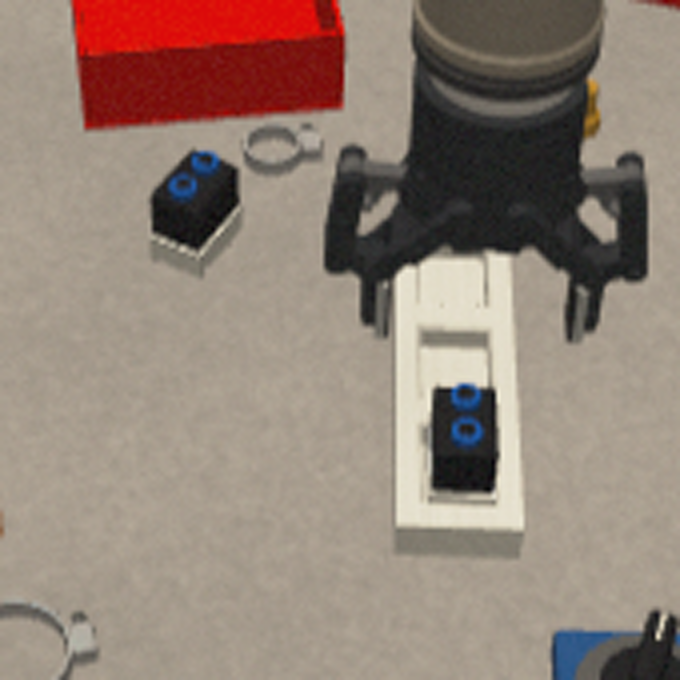

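View pics/t5.png

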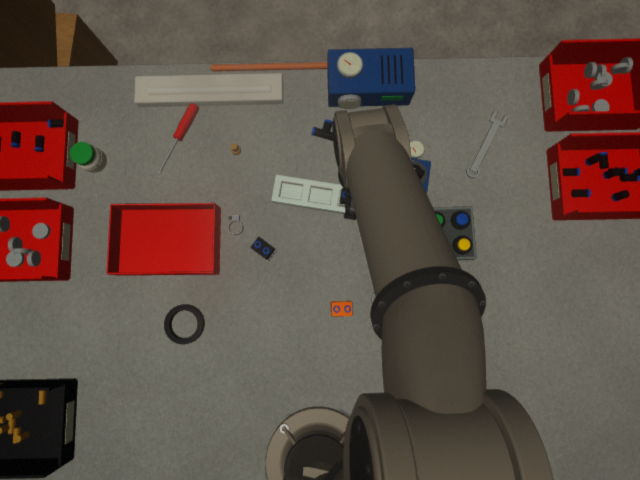

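```bash
python3 -c "
from h import *
for z in (.058,.064,.07):
  a=np.array([p2w('w5',313.7,244,z),p2w('w5',314,281,z)]);b=np.array([p2w('s5',250+467/4-.4,160+396/4-.4,z),p2w('s5',250+467/4-.4,160+432/4-.4,z)])
  print(z,a.mean(0),b.mean(0),np.linalg.norm(a[0]-a[1]),np.linalg.norm(b[0]-b[1]))
print(w2p('s5',[.5886,-.0855,.064])*4-np.array([1000,640]))
"
```

```text
0.058 [ 0.58834918 -0.0867034   0.058     ] [ 0.5920834  -0.08238621  0.058     ] 0.024995594759713167 0.02409593429749423
0.064 [ 0.58880217 -0.08430718  0.064     ] [ 0.59061474 -0.08745622  0.064     ] 0.024247795651070724 0.02391987127571146
0.07 [ 0.58925517 -0.08191095  0.07      ] [ 0.58914609 -0.09252622  0.07      ] 0.02349999654242827 0.023743808253928907
[460.67033735 409.76110769]
```

Module B is home: the collar height triangulates to about 62 mm against 64 mm expected, and the tool height read 33.6 mm against 33.7 mm. Module A is still in place at side-crop (195,170), so I'll go to it.

Emit:
jog_arm(
  dp=[
    [1.2,-1.0,-0.4],
    [2.8,-2.3,-1.0],
    [4.4,-3.6,-1.4],
    [6.0,-4.9,-1.9],
    [7.26,-5.85,-1.92],
  ],
  angular=[
    [0,0,1.1],
    [0,0,2.2],
    [0,0,3.3],
    [0,0,4.4],
    [0,0,5.54],
  ],
  claw=[85,85,85,85,85],
)

```text
t: 7.65
eef_pos: [0.4753, 0.1184, 0.1605]
tool_rot: [0.0, 0.9, 0.436, -0.0]
contact_force: [1.0, 0.3, -0.9]
gripper_width: 0.998
```

Emit:
jog_arm(
  dp=[
    [0,0,0],
    [0,0,0],
    [0,0,0],
    [0,0,0],
    [0,0,0],
  ],
  angular=[
    [0,0,0],
    [0,0,0],
    [0,0,0],
    [0,0,0],
    [0,0,0],
  ],
  claw=[85,85,85,85,85],
)

```text
t: 8.15
eef_pos: [0.4768, 0.1157, 0.1599]
tool_rot: [0.0, 0.899, 0.437, -0.0]
contact_force: [0.4, -1.0, -0.4]
gripper_width: 0.995
```

```bash
python3 -c "
from h import *
snap('wrist','w6')
go(.476,.117,.025,52)
"
```

```text
dp [ 0.02 -0.05  5.4 ] ang [-0.    0.01 -0.02] rows>= 2.7 dist 0.135
t 8.2 pos [0.4768 0.1159 0.16  ] psi 51.88 F [-0.6 -0.  -0.3] w 0.993
```

View pics/w6.png

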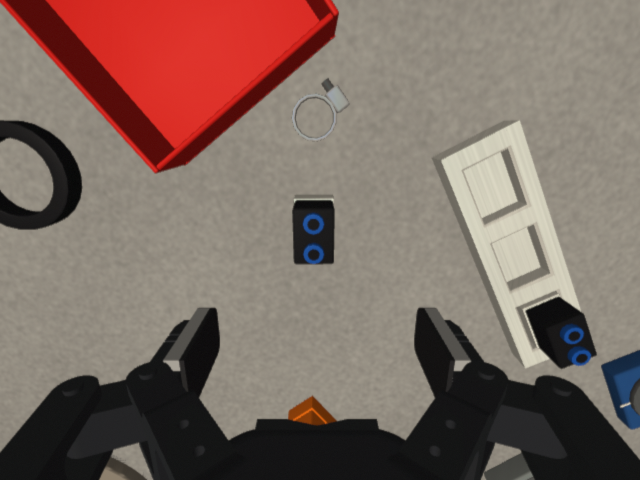

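```bash
python3 -c "
from h import *
p,Rc=Rt()
a=np.array([p2w('w6',313.3,224,.056),p2w('w6',313.8,254,.056)]);c=a.mean(0);print(c,np.linalg.norm(a[0]-a[1]),Rc.inv().apply(c-p)*1000, np.degrees(np.arctan2(*(a[0]-a[1])[[1,0]])))
b=p2w('w6',314,197,0);print(Rc.inv().apply(b-p)*1000)
"
```

```text
[0.47498996 0.11813638 0.056     ] 0.02381057403069953 [  0.71391552  -2.7858992  103.97523072] 52.61205609814727
[ 21.75949287  -2.79100347 159.96399088]
```

Valve A is at (314,239) in the wrist view, about −2.8 mm in tool y and within 1 mm in tool x, so I'll descend with that correction.

Emit:
jog_arm(
  dp=[
    [0.01,-0.08,1.2],
    [0.01,-0.09,2.6],
    [0.01,-0.09,4.0],
    [0.01,-0.09,5.0],
    [0.01,-0.09,5.4],
  ],
  angular=[
    [0,0,-0.1],
    [0,0,-0.1],
    [0,0,-0.1],
    [0,0,-0.1],
    [0,0,-0.1],
  ],
  claw=[85,85,85,85,85],
)

```text
t: 8.7
eef_pos: [0.4736, 0.1176, 0.023]
tool_rot: [-0.0, 0.897, 0.442, -0.002]
contact_force: [0.5, 0.2, 0.7]
gripper_width: 0.994
```

Emit:
jog_arm(
  dp=[
    [0,0,0],
    [0,0,0],
    [0,0,0],
    [0,0,0],
    [0,0,0],
  ],
  angular=[
    [0,0,0],
    [0,0,0],
    [0,0,0],
    [0,0,0],
    [0,0,0],
  ],
  claw=[25,25,25,25,25],
)

```text
t: 9.2
eef_pos: [0.4761, 0.1189, 0.0267]
tool_rot: [0.0, 0.897, 0.442, 0.001]
contact_force: [0.3, -0.3, 7.1]
gripper_width: 0.364
```

Emit:
jog_arm(
  dp=[
    [0,0,0],
    [0,0,-0.3],
    [0,0,-0.8],
    [0,0,-1.6],
    [0,0,-2.6],
  ],
  angular=[
    [0,0,0],
    [0,0,0],
    [0,0,0],
    [0,0,0],
    [0,0,0],
  ],
  claw=[20,20,20,20,20],
)

```text
t: 9.7
eef_pos: [0.4742, 0.1184, 0.0913]
tool_rot: [-0.0, 0.897, 0.442, -0.001]
contact_force: [-0.4, -0.5, -2.0]
gripper_width: 0.36
```

```bash
python3 -c "
from h import *
go(.6127,.0505,.09,79.8)"
```

```text
dp [1.22 6.05 0.05] ang [-0.01  0.01 -5.46] rows>= 3.2 dist 0.1542
t 9.7 pos [0.4742 0.1184 0.0913] psi 52.5 F [-0.4 -0.5 -2. ] w 0.36
```

Emit:
jog_arm(
  dp=[
    [0.2,1.3,0],
    [0.5,2.8,0],
    [0.8,4.3,0],
    [1.1,5.4,0.05],
    [1.22,6.05,0.05],
  ],
  angular=[
    [0,0,-1.2],
    [0,0,-2.4],
    [0,0,-3.6],
    [0,0,-4.8],
    [0,0,-5.46],
  ],
  claw=[20,20,20,20,20],
)

```text
t: 10.2
eef_pos: [0.6157, 0.0488, 0.0901]
tool_rot: [0.001, 0.767, 0.642, 0.001]
contact_force: [0.0, 0.4, -2.6]
gripper_width: 0.363
```

Emit:
jog_arm(
  dp=[
    [0,0,0],
    [0,0,0],
    [0,0,0],
    [0,0,0],
    [0,0,0],
  ],
  angular=[
    [0,0,0],
    [0,0,0],
    [0,0,0],
    [0,0,0],
    [0,0,0],
  ],
  claw=[20,20,20,20,20],
)

```text
t: 10.7
eef_pos: [0.6129, 0.0513, 0.0893]
tool_rot: [0.0, 0.767, 0.642, -0.0]
contact_force: [0.2, 0.4, -1.0]
gripper_width: 0.363
```

```bash
python3 -c "
from h import *
snap('wrist','w7')
go(.6127,.0505,.06,79.8)"
```

```text
dp [-0.03 -0.01  1.17] ang [-0.    0.    0.01] rows>= 0.6 dist 0.0293
t 10.75 pos [0.613  0.0512 0.0893] psi 79.83 F [-0.8 -0.1 -0.4] w 0.36
```

View pics/w7.png

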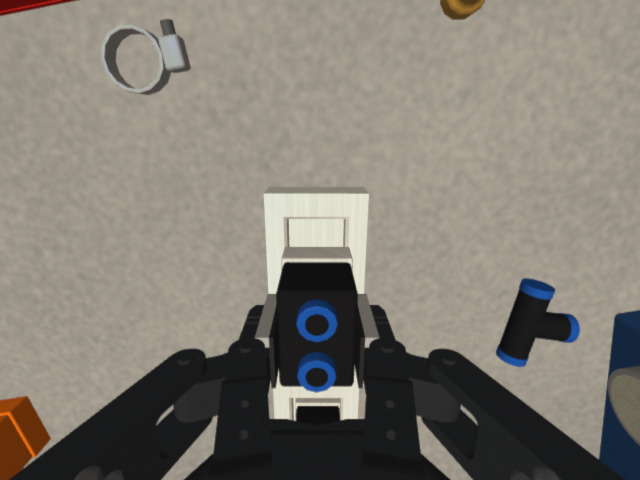

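```bash
python3 -c "
from h import *
p,Rc=Rt()
for u,v,z in [(265,194,.024),(368,194,.024),(284,217,.024),(349,217,.024),(267,280,.024),(367,280,.024),(317,248,.065),(317,322,.1205),(317,373,.1205)]:
  w=p2w('w7',u,v,z); print((u,v),(Rc.inv().apply(w-p)*1000).round(1))
"
```

```text
(265, 194) [ 43.  -32.1  65.3]
(368, 194) [43.  30.6 65.3]
(284, 217) [ 28.6 -21.   65.3]
(349, 217) [28.6 19.5 65.3]
(267, 280) [-14.4 -33.5  65.3]
(367, 280) [-14.4  32.7  65.3]
(317, 248) [22.7 -0.5 24.3]
(317, 322) [ 13.5  -0.5 -31.2]
(317, 373) [ -9.4  -0.5 -31.2]
```

Emit:
jog_arm(
  dp=[
    [0.1,-0.02,0.4],
    [0.11,-0.02,0.9],
    [0.11,-0.02,1.3],
    [0.11,-0.02,1.3],
    [0.11,-0.02,1.3],
  ],
  angular=[
    [0,0,0],
    [0,0,0],
    [0,0,0],
    [0,0,0],
    [0,0,0],
  ],
  claw=[20,20,20,20,20],
)

```text
t: 11.25
eef_pos: [0.6131, 0.0534, 0.0558]
tool_rot: [-0.0, 0.767, 0.641, -0.001]
contact_force: [0.1, -0.0, -1.8]
gripper_width: 0.36
```

Emit:
jog_arm(
  dp=[
    [0,0,0.15],
    [0,0,0.3],
    [0,0,0.45],
    [0,0,0.6],
    [0,0,0.7],
  ],
  angular=[
    [0,0,0],
    [0,0,0],
    [0,0,0],
    [0,0,0],
    [0,0,0],
  ],
  claw=[20,20,20,20,20],
)

```text
t: 11.75
eef_pos: [0.6133, 0.0535, 0.0387]
tool_rot: [-0.0, 0.767, 0.641, -0.0]
contact_force: [-0.4, 0.3, -1.1]
gripper_width: 0.364
```

```bash
python3 -c "
from h import *
snap('wrist','w8')
go(.6127,.0505,.0347,79.8)"
```

```text
dp [-0.12  0.01  0.14] ang [-0.01  0.   -0.  ] rows>= 0.1 dist 0.0047
t 11.8 pos [0.6131 0.0534 0.0383] psi 79.8 F [ 0.1 -0.2 -0.8] w 0.363
```

View pics/w8.png

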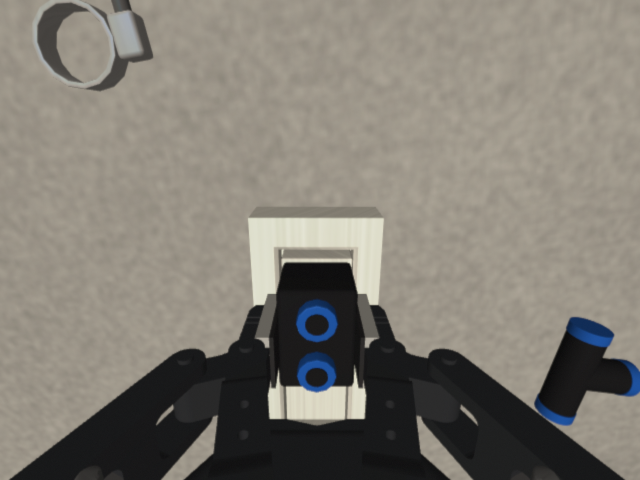

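Module A is entering freely: no contact force, and an even gap at (316,250). I'll press it home.

Emit:
jog_arm(
  dp=[
    [0,0,0.08],
    [0,0,0.15],
    [0,0,0.22],
    [0,0,0.28],
    [0,0,0.32],
  ],
  angular=[
    [0,0,0],
    [0,0,0],
    [0,0,0],
    [0,0,0],
    [0,0,0],
  ],
  claw=[20,20,20,20,20],
)

```text
t: 12.3
eef_pos: [0.6136, 0.0535, 0.0347]
tool_rot: [0.001, 0.767, 0.641, -0.0]
contact_force: [-14.7, -2.9, 39.2]
gripper_width: 0.364
```

```bash
python3 -c "
from h import *
go(.6127,.0505,.0347,79.8)"
```

```text
dp [-0.12 -0.01  0.  ] ang [ 0.    0.01 -0.01] rows>= 0.1 dist 0.0031
t 12.3 pos [0.6136 0.0535 0.0347] psi 79.77 F [-14.7  -2.9  39.2] w 0.364
```

Emit:
jog_arm(
  dp=[
    [0,0,-0.1],
    [0,0,-0.1],
    [0,0,-0.1],
    [0,0,-0.1],
    [0,0,-0.1],
  ],
  angular=[
    [0,0,0],
    [0,0,0],
    [0,0,0],
    [0,0,0],
    [0,0,0],
  ],
  claw=[20,60,60,60,60],
)

```text
t: 12.8
eef_pos: [0.6133, 0.0535, 0.0332]
tool_rot: [-0.0, 0.767, 0.641, -0.0]
contact_force: [0.7, 0.5, 0.6]
gripper_width: 0.698
```

Emit:
jog_arm(
  dp=[
    [0,0,-0.5],
    [0,0,-1.5],
    [0,0,-2.5],
    [0,0,-3.2],
    [0,0,-3.2],
  ],
  angular=[
    [0,0,0],
    [0,0,0],
    [0,0,0],
    [0,0,0],
    [0,0,0],
  ],
  claw=[85,85,85,85,85],
)

```text
t: 13.3
eef_pos: [0.6156, 0.054, 0.1171]
tool_rot: [0.002, 0.767, 0.641, 0.002]
contact_force: [0.7, 0.6, 0.5]
gripper_width: 1.001
```

```bash
python3 -c "
from h import *
snap('wrist','w9');snap('side','s9')
go(.5325,-.2818,.12,79.8)
_,_,_,im=cam('s9'); cv2.imwrite('pics/s9c.png',cv2.resize(im[160:330,250:420],None,fx=4,fy=4,interpolation=2))"
```

```text
dp [-13.77  -0.82  -0.24] ang [ 0.01 -0.   -0.  ] rows>= 6.9 dist 0.345
t 13.4 pos [0.6136 0.0535 0.1141] psi 79.79 F [-0.2 -0.5 -1.5] w 0.997
```

View pics/w9.png

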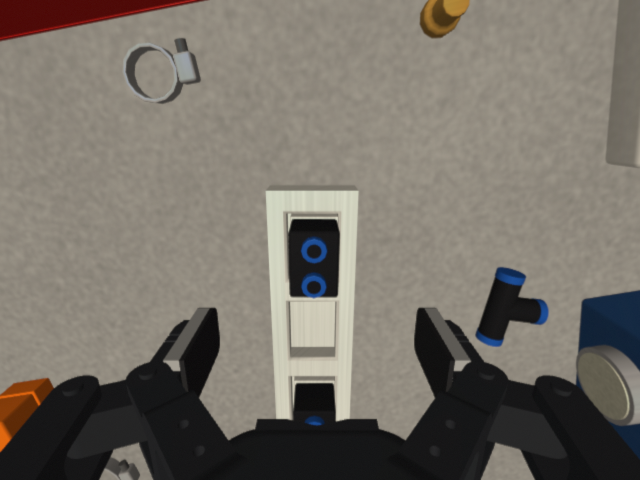

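View pics/s9c.png

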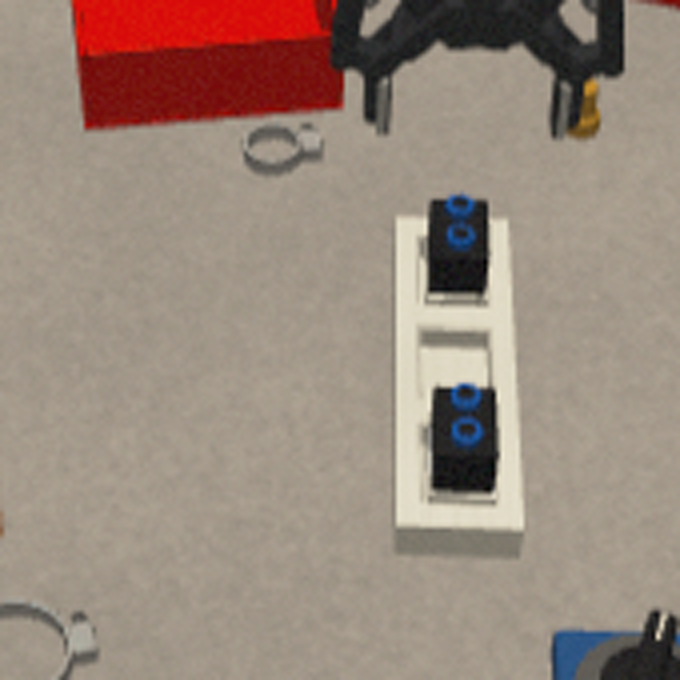

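Both modules are seated, at side-crop (458,245) and (465,440). Next I'll close the fingers and go over to the keys.

Emit:
jog_arm(
  dp=[
    [-1.0,-0.05,-0.2],
    [-2.6,-0.15,-0.2],
    [-4.2,-0.2,-0.2],
    [-5.8,-0.3,-0.2],
    [-7.4,-0.4,-0.2],
  ],
  angular=[
    [0,0,0],
    [0,0,0],
    [0,0,0],
    [0,0,0],
    [0,0,0],
  ],
  claw=[0,0,0,0,0],
)

```text
t: 13.9
eef_pos: [0.5694, -0.1282, 0.1174]
tool_rot: [-0.001, 0.767, 0.642, -0.001]
contact_force: [0.4, 0.0, 0.0]
gripper_width: 0.137
```

Emit:
jog_arm(
  dp=[
    [-1.5,-0.1,0],
    [-3.0,-0.2,0],
    [-4.4,-0.3,0],
    [-5.6,-0.4,0],
    [-6.37,-0.42,0],
  ],
  angular=[
    [0,0,0],
    [0,0,0],
    [0,0,0],
    [0,0,0],
    [0,0,0],
  ],
  claw=[0,0,0,0,0],
)

```text
t: 14.4
eef_pos: [0.53, -0.2845, 0.1172]
tool_rot: [-0.001, 0.768, 0.64, -0.001]
contact_force: [0.5, -0.3, -0.6]
gripper_width: -0.003
```

Emit:
jog_arm(
  dp=[
    [0,0,0],
    [0,0,0.5],
    [0,0,1],
    [0,0,1.4],
    [0,0,1.4],
  ],
  angular=[
    [0,0,0],
    [0,0,0],
    [0,0,0],
    [0,0,0],
    [0,0,0],
  ],
  claw=[0,0,0,0,0],
)

```text
t: 14.9
eef_pos: [0.5311, -0.2798, 0.0811]
tool_rot: [-0.002, 0.767, 0.642, -0.001]
contact_force: [-0.1, 1.3, 0.4]
gripper_width: 0.001
```

```bash
python3 -c "
from h import *
snap('wrist','w10');snap('side','s10')
go(.5325,-.2818,.055,79.8)"
```

```text
dp [-0.04  0.02  1.12] ang [-0.01 -0.01  0.01] rows>= 0.6 dist 0.028
t 15.0 pos [ 0.5323 -0.2808  0.083 ] psi 79.86 F [-0.9  0.5  0.2] w 0.001
```

View pics/w10.png

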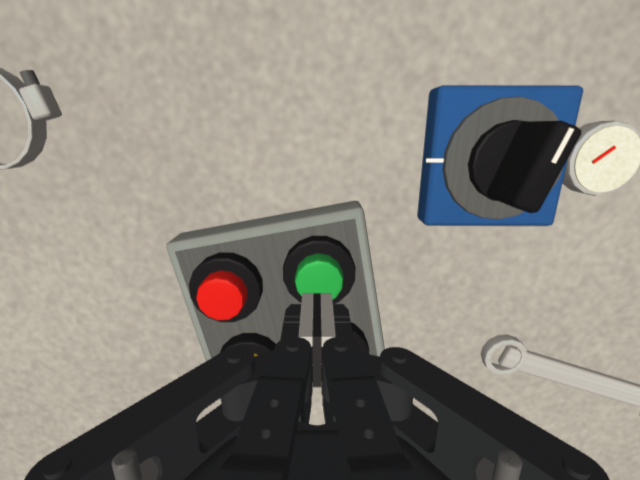

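```bash
python3 -c "
from h import *
p,Rc=Rt()
for u,v in [(319.5,278),(221.5,295)]:
  w=p2w('w10',u,v,.048); print(w,Rc.inv().apply(w-p)*1000)
print(w2p('w10',p),[p2w('w10',u,v,.034) for u,v in [(446,158),(570,158),(505,98),(505,218)]])"
```

```text
[ 0.53240709 -0.27823371  0.048     ] [ 2.5687588  -0.27528546 34.98374725]
[ 0.47567322 -0.2789822   0.048     ] [ -8.15834325 -55.99080227  35.0329948 ]
[320.45293316 314.5787317 ] [array([ 0.61044549, -0.22690599,  0.034     ]), array([ 0.67584522, -0.23852094,  0.034     ]), array([ 0.64173007, -0.20217489,  0.034     ]), array([ 0.64142562, -0.26613604,  0.034     ])]
```

Emit:
jog_arm(
  dp=[
    [0,0,0.5],
    [0,0,1.0],
    [0,0,1.3],
    [0,0,1.5],
    [0,0,1.55],
  ],
  angular=[
    [0,0,0],
    [0,0,0],
    [0,0,0],
    [0,0,0],
    [0,0,0],
  ],
  claw=[0,0,0,0,0],
)

```text
t: 15.5
eef_pos: [0.5316, -0.2814, 0.0441]
tool_rot: [-0.001, 0.767, 0.641, -0.0]
contact_force: [-3.1, 1.0, 3.6]
gripper_width: 0.003
```

Emit:
jog_arm(
  dp=[
    [0,0,0.1],
    [0,0,0.2],
    [0,0,0.2],
    [0,0,0.2],
    [0,0,0.2],
  ],
  angular=[
    [0,0,0],
    [0,0,0],
    [0,0,0],
    [0,0,0],
    [0,0,0],
  ],
  claw=[0,0,0,0,0],
)

```text
t: 16.0
eef_pos: [0.5321, -0.2817, 0.041]
tool_rot: [0.0, 0.767, 0.641, -0.0]
contact_force: [-5.0, 2.9, 11.8]
gripper_width: -0.001
```

```bash
python3 -c "
from h import *
go(.5325,-.2818,.04,79.8);print(get_obs()['torque'])"
```

```text
dp [-0.    0.02  0.04] ang [-0.  0. -0.] rows>= 0.0 dist 0.0011
t 16.0 pos [ 0.5321 -0.2817  0.041 ] psi 79.78 F [-5.   2.9 11.8] w -0.001
[0.54474524 1.20955421 0.01069452]
```

Green is fully down (z 41.0 mm, 11.8 N). I'll retract and go to yellow.

Emit:
jog_arm(
  dp=[
    [0,0,-0.5],
    [0,0,-1.2],
    [0,0,-1.7],
    [0,0,-1.7],
    [0,0,-1.7],
  ],
  angular=[
    [0,0,0],
    [0,0,0],
    [0,0,0],
    [0,0,0],
    [0,0,0],
  ],
  claw=[0,0,0,0,0],
)

```text
t: 16.5
eef_pos: [0.5324, -0.2818, 0.0825]
tool_rot: [0.0, 0.767, 0.641, 0.0]
contact_force: [0.2, 0.7, 0.5]
gripper_width: 0.002
```

```bash
python3 -c "
from h import *
go(.4752,-.3390,.083,79.8)"
```

```text
dp [-2.66 -1.85 -0.02] ang [ 0.01  0.   -0.  ] rows>= 1.6 dist 0.0809
t 16.5 pos [ 0.5324 -0.2818  0.0825] psi 79.79 F [0.2 0.7 0.5] w 0.002
```

Emit:
jog_arm(
  dp=[
    [-0.8,-0.6,0],
    [-1.8,-1.3,0],
    [-2.66,-1.85,0],
    [-2.66,-1.85,0],
    [-2.66,-1.85,0],
  ],
  angular=[
    [0,0,0],
    [0,0,0],
    [0,0,0],
    [0,0,0],
    [0,0,0],
  ],
  claw=[0,0,0,0,0],
)

```text
t: 17.0
eef_pos: [0.4743, -0.339, 0.0815]
tool_rot: [-0.001, 0.768, 0.641, -0.0]
contact_force: [-0.3, 0.4, -0.1]
gripper_width: -0.0
```

```bash
python3 -c "
from h import *
go(.4752,-.3390,.04,79.8)
snap('wrist','w11')"
```

```text
dp [0.01 0.04 1.66] ang [-0.01 -0.01 -0.02] rows>= 0.8 dist 0.0415
t 17.0 pos [ 0.4743 -0.339   0.0815] psi 79.72 F [-0.3  0.4 -0.1] w -0.0
```

View pics/w11.png

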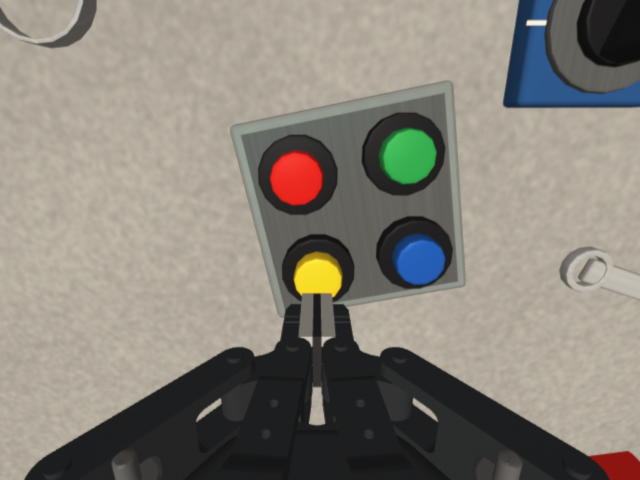

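The tool is centred on yellow at (318,277), so I'll press it.

Emit:
jog_arm(
  dp=[
    [0,0,0.6],
    [0,0,1.2],
    [0,0,1.5],
    [0,0,1.68],
    [0,0,1.7],
  ],
  angular=[
    [0,0,0],
    [0,0,0],
    [0,0,0],
    [0,0,0],
    [0,0,0],
  ],
  claw=[0,0,0,0,0],
)

```text
t: 17.55
eef_pos: [0.4749, -0.3376, 0.0408]
tool_rot: [-0.001, 0.767, 0.642, -0.0]
contact_force: [-6.2, 5.6, 23.2]
gripper_width: -0.003
```

Emit:
jog_arm(
  dp=[
    [0,0,0.05],
    [0,0,0.07],
    [0,0,0.07],
    [0,0,0.07],
    [0,0,0.07],
  ],
  angular=[
    [0,0,0],
    [0,0,0],
    [0,0,0],
    [0,0,0],
    [0,0,0],
  ],
  claw=[0,0,0,0,0],
)

```text
t: 18.05
eef_pos: [0.475, -0.3376, 0.0406]
tool_rot: [-0.001, 0.767, 0.642, -0.0]
contact_force: [-9.5, 8.7, 33.0]
gripper_width: -0.004
```

```bash
python3 -c "
from h import *
go(.5333,-.3385,.04,79.8)"
```

```text
dp [0.38 2.3  0.02] ang [-0.02 -0.    0.01] rows>= 1.2 dist 0.0583
t 18.05 pos [ 0.475  -0.3376  0.0406] psi 79.84 F [-9.5  8.7 33. ] w -0.004
```

Emit:
jog_arm(
  dp=[
    [0,0,-0.5],
    [0,0,-1.2],
    [0,0,-1.75],
    [0,0,-1.75],
    [0,0,-1.75],
  ],
  angular=[
    [0,0,0],
    [0,0,0],
    [0,0,0],
    [0,0,0],
    [0,0,0],
  ],
  claw=[0,0,0,0,0],
)

```text
t: 18.55
eef_pos: [0.4749, -0.3389, 0.0815]
tool_rot: [-0.0, 0.767, 0.641, -0.0]
contact_force: [-0.1, -1.4, -1.0]
gripper_width: -0.003
```

Emit:
jog_arm(
  dp=[
    [0.1,0.8,0],
    [0.25,1.6,0],
    [0.36,2.28,0],
    [0.36,2.28,0],
    [0.36,2.28,0],
  ],
  angular=[
    [0,0,0],
    [0,0,0],
    [0,0,0],
    [0,0,0],
    [0,0,0],
  ],
  claw=[0,0,0,0,0],
)

```text
t: 19.05
eef_pos: [0.5317, -0.3397, 0.0805]
tool_rot: [-0.001, 0.767, 0.642, -0.0]
contact_force: [-1.4, 0.5, 0.9]
gripper_width: 0.001
```

```bash
python3 -c "
from h import *
go(.5333,-.3385,.04,79.8)
snap('wrist','w12')"
```

```text
dp [0.06 0.06 1.62] ang [-0.03 -0.01  0.  ] rows>= 0.8 dist 0.0406
t 19.05 pos [ 0.5317 -0.3397  0.0805] psi 79.82 F [-1.4  0.5  0.9] w 0.001
```

View pics/w12.png

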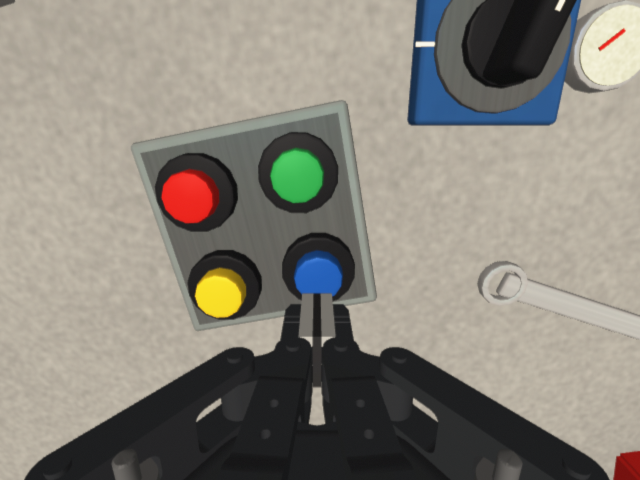

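Emit:
jog_arm(
  dp=[
    [0,0,0.6],
    [0,0,1.2],
    [0,0,1.5],
    [0,0,1.66],
    [0,0,1.7],
  ],
  angular=[
    [0,0,0],
    [0,0,0],
    [0,0,0],
    [0,0,0],
    [0,0,0],
  ],
  claw=[0,0,0,0,0],
)

```text
t: 19.6
eef_pos: [0.5312, -0.3401, 0.0407]
tool_rot: [-0.001, 0.767, 0.641, -0.001]
contact_force: [-11.3, 5.4, 28.4]
gripper_width: 0.004
```

Emit:
jog_arm(
  dp=[
    [0,0,0.02],
    [0,0,0.02],
    [0,0,0.02],
    [0,0,0.02],
    [0,0,0.02],
  ],
  angular=[
    [0,0,0],
    [0,0,0],
    [0,0,0],
    [0,0,0],
    [0,0,0],
  ],
  claw=[0,0,0,0,0],
)

```text
t: 20.1
eef_pos: [0.5312, -0.3401, 0.0408]
tool_rot: [-0.001, 0.767, 0.641, -0.001]
contact_force: [-10.1, 5.2, 24.8]
gripper_width: -0.0
```

Emit:
jog_arm(
  dp=[
    [0,0,-0.5],
    [0,0,-1.2],
    [0,0,-1.72],
    [0,0,-1.72],
    [0,0,-1.72],
  ],
  angular=[
    [0,0,0],
    [0,0,0],
    [0,0,0],
    [0,0,0],
    [0,0,0],
  ],
  claw=[0,0,0,0,0],
)

```text
t: 20.6
eef_pos: [0.5325, -0.3402, 0.0815]
tool_rot: [-0.0, 0.767, 0.641, -0.0]
contact_force: [0.4, -0.6, -0.5]
gripper_width: -0.0
```

```bash
python3 -c "
from h import *
go(.5323,-.2815,.08,79.8)"
```

```text
dp [ 2.31 -0.42  0.06] ang [-0.  0. -0.] rows>= 1.2 dist 0.0587
t 20.6 pos [ 0.5325 -0.3402  0.0815] psi 79.79 F [ 0.4 -0.6 -0.5] w -0.0
```

Blue was pressed fully (z 40.8 mm). Now green again.

Emit:
jog_arm(
  dp=[
    [0.8,-0.15,0],
    [1.6,-0.3,0],
    [2.31,-0.42,0],
    [2.31,-0.42,0],
    [2.31,-0.42,0],
  ],
  angular=[
    [0,0,0],
    [0,0,0],
    [0,0,0],
    [0,0,0],
    [0,0,0],
  ],
  claw=[0,0,0,0,0],
)

```text
t: 21.1
eef_pos: [0.5325, -0.2815, 0.0814]
tool_rot: [-0.0, 0.767, 0.642, -0.0]
contact_force: [-0.4, 0.0, 1.0]
gripper_width: 0.002
```

Emit:
jog_arm(
  dp=[
    [0,0,0.6],
    [0,0,1.2],
    [0,0,1.5],
    [0,0,1.66],
    [0,0,1.7],
  ],
  angular=[
    [0,0,0],
    [0,0,0],
    [0,0,0],
    [0,0,0],
    [0,0,0],
  ],
  claw=[0,0,0,0,0],
)

```text
t: 21.6
eef_pos: [0.5316, -0.2823, 0.0407]
tool_rot: [-0.001, 0.768, 0.641, -0.001]
contact_force: [-9.8, 2.8, 28.5]
gripper_width: -0.001
```

Emit:
jog_arm(
  dp=[
    [0,0,0.02],
    [0,0,0.02],
    [0,0,0.02],
    [0,0,0.02],
    [0,0,0.02],
  ],
  angular=[
    [0,0,0],
    [0,0,0],
    [0,0,0],
    [0,0,0],
    [0,0,0],
  ],
  claw=[0,0,0,0,0],
)

```text
t: 22.1
eef_pos: [0.5316, -0.2823, 0.0407]
tool_rot: [-0.0, 0.768, 0.641, -0.001]
contact_force: [-9.9, 2.2, 25.8]
gripper_width: -0.003
```

Emit:
jog_arm(
  dp=[
    [0,0,-0.5],
    [0,0,-1.5],
    [0,0,-2.5],
    [0,0,-3.5],
    [0,0,-3.7],
  ],
  angular=[
    [0,0,0],
    [0,0,0],
    [0,0,0],
    [0,0,0],
    [0,0,0],
  ],
  claw=[0,0,0,0,0],
)

```text
t: 22.6
eef_pos: [0.534, -0.2823, 0.1336]
tool_rot: [0.002, 0.767, 0.641, 0.001]
contact_force: [-0.2, -0.4, -0.2]
gripper_width: 0.0
```

```bash
python3 -c "
from h import *
snap('wrist','w13');snap('top','t13');snap('side','s13')
go(.645,-.2355,.14,79.8)"
```

```text
dp [ 2.61  4.12 -0.39] ang [-0.01 -0.   -0.  ] rows>= 2.4 dist 0.1223
t 22.75 pos [ 0.5321 -0.2815  0.1304] psi 79.78 F [ 0.3 -0.2 -0.1] w 0.001
```

View pics/w13.png

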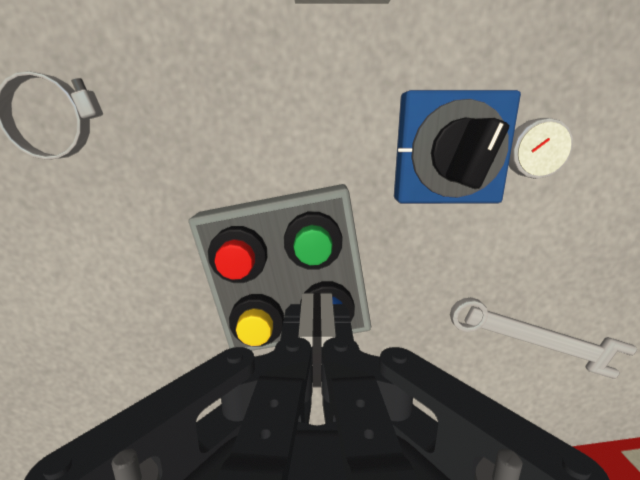

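View pics/s13.png

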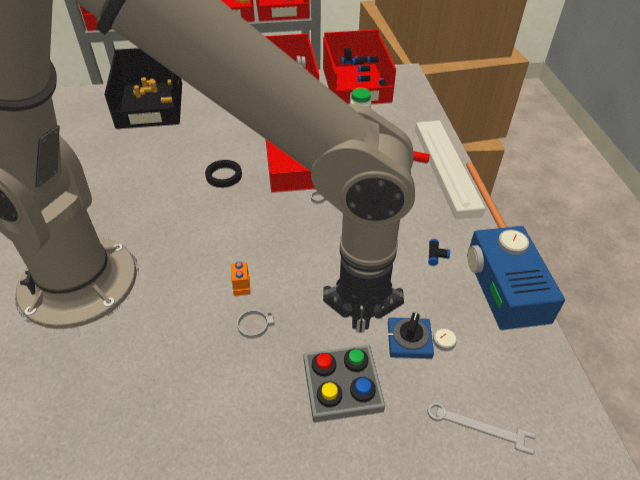

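```bash
python3 -c "
from h import *
a=p2w('w13',502,123,.064);b=p2w('w13',489,149,.064);d=a-b;print(a,b,np.linalg.norm(d),np.degrees(np.arctan2(d[1],d[0])))
print('disc',[p2w('w13',u,v,.034).round(4) for u,v in [(413,148),(507,148),(460,100),(460,198)]])
a=cp('top0',380,130,4,[(115,141),(141,158)],.064);d=a[0]-a[1];print(a,np.degrees(np.arctan2(d[1],d[0])))
_,_,_,im=cam('w13'); cv2.imwrite('pics/w13c.png',cv2.resize(im[80:220,390:580],None,fx=4,fy=4,interpolation=2))
print(w2p('w13',[.645,-.2355,.064]),w2p('w13',[.645,-.2355,.034]))
"
```

```text
[ 0.65527613 -0.21906824  0.064     ] [ 0.64749445 -0.23259967  0.064     ] 0.015609427984112922 60.09759431410563
disc [array([ 0.6106, -0.2272,  0.034 ]), array([ 0.6737, -0.2386,  0.034 ]), array([ 0.6436, -0.2023,  0.034 ]), array([ 0.6405, -0.2677,  0.034 ])]
[[ 0.65680958 -0.21837693  0.064     ]
 [ 0.64655779 -0.23271881  0.064     ]] 54.44225085759657
[484.90016512 154.67167793] [464.3879855  151.11280391]
```

View pics/w13c.png

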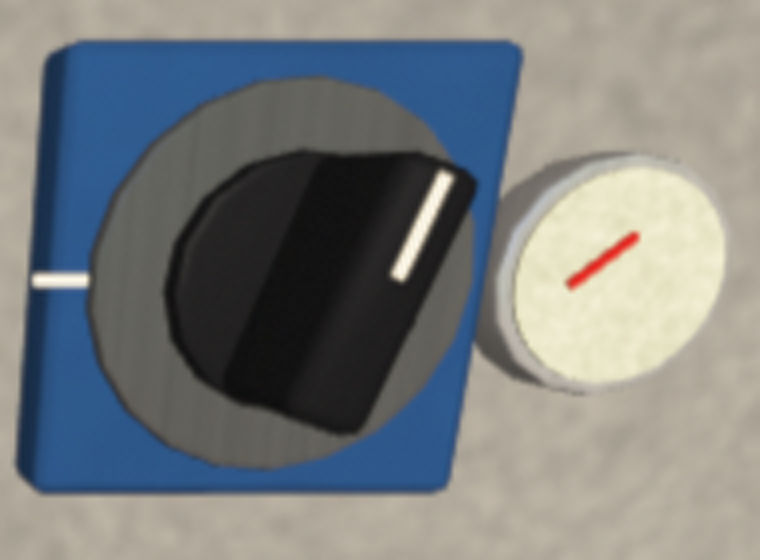

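```bash
python3 -c "
from h import *
print(p2w('w13',486.2,153.4,.064))
go(.6448,-.2348,.11,58)"
```

```text
[ 0.64578667 -0.23488786  0.064     ]
dp [2.64 4.11 0.81] ang [-0.01  0.    4.36] rows>= 2.5 dist 0.1237
t 22.75 pos [ 0.5321 -0.2815  0.1304] psi 79.78 F [ 0.3 -0.2 -0.1] w 0.001
```

Emit:
jog_arm(
  dp=[
    [0.6,1.0,0.1],
    [1.2,2.0,0.3],
    [1.9,3.0,0.5],
    [2.5,4.0,0.7],
    [2.64,4.11,0.81],
  ],
  angular=[
    [0,0,1.0],
    [0,0,2.0],
    [0,0,3.0],
    [0,0,4.0],
    [0,0,4.36],
  ],
  claw=[50,50,50,50,50],
)

```text
t: 23.25
eef_pos: [0.6476, -0.2311, 0.1082]
tool_rot: [-0.001, 0.874, 0.485, 0.0]
contact_force: [-0.3, -0.1, 1.0]
gripper_width: 0.586
```

Emit:
jog_arm(
  dp=[
    [0,0,0],
    [0,0,0],
    [0,0,0],
    [0,0,0],
    [0,0,0],
  ],
  angular=[
    [0,0,0],
    [0,0,0],
    [0,0,0],
    [0,0,0],
    [0,0,0],
  ],
  claw=[50,50,50,50,50],
)

```text
t: 23.75
eef_pos: [0.645, -0.2354, 0.1113]
tool_rot: [0.0, 0.875, 0.484, 0.0]
contact_force: [-0.3, -0.8, -0.2]
gripper_width: 0.582
```

```bash
python3 -c "
from h import *
snap('wrist','w14')
go(.6448,-.2348,.042,58)"
```

```text
dp [ 0.01 -0.02  2.77] ang [ 0.    0.   -0.01] rows>= 1.4 dist 0.0694
t 23.8 pos [ 0.6451 -0.2352  0.1114] psi 57.96 F [-0.1  0.3  0.4] w 0.588
```

View pics/w14.png

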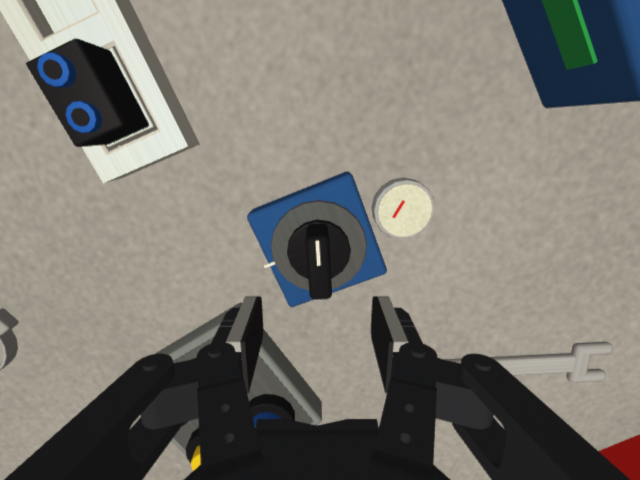

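The bar is at (318,260), lined up between the jaws. I'll descend and grip it.

Emit:
jog_arm(
  dp=[
    [0,-0.02,0.5],
    [0,-0.02,1.2],
    [0,-0.02,2.0],
    [0,-0.02,2.6],
    [0,-0.02,2.77],
  ],
  angular=[
    [0,0,0],
    [0,0,0],
    [0,0,0],
    [0,0,0],
    [0,0,0],
  ],
  claw=[50,50,50,50,50],
)

```text
t: 24.3
eef_pos: [0.643, -0.2338, 0.0385]
tool_rot: [-0.002, 0.875, 0.485, -0.002]
contact_force: [0.1, -0.1, -0.8]
gripper_width: 0.588
```

Emit:
jog_arm(
  dp=[
    [0,0,0],
    [0,0,0],
    [0,0,0],
    [0,0,0],
    [0,0,0],
  ],
  angular=[
    [0,0,0],
    [0,0,0],
    [0,0,0],
    [0,0,0],
    [0,0,0],
  ],
  claw=[5,5,5,5,5],
  grip_force=40,
)

```text
t: 24.8
eef_pos: [0.6465, -0.2353, 0.0429]
tool_rot: [0.001, 0.875, 0.485, 0.001]
contact_force: [5.5, -3.1, -1.7]
gripper_width: 0.153
```

```bash
python3 -c "
from h import *
go(.6448,-.2348,.042,58);print(get_obs()['torque'])"
```

```text
dp [-0.02 -0.07  0.04] ang [ 0.04 -0.01 -0.  ] rows>= 0.0 dist 0.002
t 24.8 pos [ 0.6465 -0.2353  0.0429] psi 57.98 F [ 5.5 -3.1 -1.7] w 0.153
[-0.50304308 -0.86801636 -0.03414022]
```

Emit:
jog_arm(
  dp=[
    [0,0.06,0],
    [0,0.06,0],
    [0,0.06,0],
    [0,0.06,0],
    [0,0.06,0],
  ],
  angular=[
    [0,0,-1.2],
    [0,0,-2.4],
    [0,0,-3.6],
    [0,0,-4.8],
    [0,0,-6.0],
  ],
  claw=[5,5,5,5,5],
)

```text
t: 25.3
eef_pos: [0.6462, -0.2352, 0.0429]
tool_rot: [0.0, 0.718, 0.696, -0.0]
contact_force: [-0.6, -0.7, 3.8]
gripper_width: 0.156
```

```bash
python3 -c "
from h import *
go(.6448,-.2348,.042,58);print(get_obs()['torque'])"
```

```text
dp [ 0.02 -0.06  0.03] ang [0.   0.   6.05] rows>= 3.5 dist 0.0017
t 25.3 pos [ 0.6462 -0.2352  0.0429] psi 88.23 F [-0.6 -0.7  3.8] w 0.156
[-0.00487814  0.19107787 -0.07129064]
```

Emit:
jog_arm(
  dp=[
    [0,0,0],
    [0,0,0],
    [0,0,0],
    [0,0,0],
    [0,0,0],
  ],
  angular=[
    [0,0,-1.5],
    [0,0,-3.0],
    [0,0,-4.5],
    [0,0,-6.0],
    [0,0,-7.5],
  ],
  claw=[5,5,5,5,5],
)

```text
t: 25.8
eef_pos: [0.6457, -0.2354, 0.0429]
tool_rot: [-0.0, 0.456, 0.89, -0.001]
contact_force: [-2.5, -0.6, 3.4]
gripper_width: 0.147
```

Emit:
jog_arm(
  dp=[
    [0,0,0],
    [0,0,0],
    [0,0,0],
    [0,0,0],
    [0,0,0],
  ],
  angular=[
    [0,0,-1.2],
    [0,0,-2.4],
    [0,0,-3.6],
    [0,0,-4.8],
    [0,0,-6.0],
  ],
  claw=[5,5,5,5,5],
)

```text
t: 26.3
eef_pos: [0.6456, -0.2358, 0.0429]
tool_rot: [-0.0, 0.21, 0.978, -0.001]
contact_force: [-2.6, -0.4, 3.5]
gripper_width: 0.15
```

```bash
python3 -c "
from h import *
go(.6448,-.2348,.042,172);print(get_obs()['torque'])"
```

```text
dp [0.04 0.02 0.04] ang [-0.02 -0.01 -3.26] rows>= 1.9 dist 0.0015
t 26.3 pos [ 0.6456 -0.2358  0.0429] psi 155.71 F [-2.6 -0.4  3.5] w 0.15
[-0.1403979   0.54450172 -0.05864405]
```

Next I'll creep to the stop at roughly 170° while watching the vertical torque.

Emit:
jog_arm(
  dp=[
    [0,0,0],
    [0,0,0],
    [0,0,0],
    [0,0,0],
    [0,0,0],
  ],
  angular=[
    [0,0,-0.7],
    [0,0,-1.4],
    [0,0,-2.0],
    [0,0,-2.6],
    [0,0,-3.0],
  ],
  claw=[5,5,5,5,5],
)

```text
t: 26.8
eef_pos: [0.6456, -0.236, 0.0429]
tool_rot: [-0.001, 0.083, 0.997, -0.001]
contact_force: [-0.4, -0.9, 2.1]
gripper_width: 0.154
```

```bash
python3 -c "
from h import *
go(.6448,-.2348,.042,172);print(get_obs()['torque'])"
```

```text
dp [0.04 0.04 0.03] ang [-0.02 -0.01 -0.29] rows>= 0.2 dist 0.0017
t 26.8 pos [ 0.6456 -0.236   0.0429] psi 170.53 F [-0.4 -0.9  2.1] w 0.154
[-0.19963215  0.02630896 -0.47480724]
```

Emit:
jog_arm(
  dp=[
    [0,0,0],
    [0,0,0],
    [0,0,0],
    [0,0,0],
    [0,0,0],
  ],
  angular=[
    [0,0,-0.15],
    [0,0,-0.3],
    [0,0,-0.4],
    [0,0,-0.4],
    [0,0,-0.4],
  ],
  claw=[5,5,5,5,5],
)

```text
t: 27.3
eef_pos: [0.6457, -0.2359, 0.0429]
tool_rot: [-0.0, 0.068, 0.998, -0.0]
contact_force: [-3.5, 0.4, 5.4]
gripper_width: 0.153
```

```bash
python3 -c "
from h import *
go(.6448,-.2348,.042,172);print(get_obs()['torque'])"
```

```text
dp [0.04 0.04 0.03] ang [-0.01 -0.01  0.05] rows>= 0.0 dist 0.0017
t 27.3 pos [ 0.6457 -0.2359  0.0429] psi 172.26 F [-3.5  0.4  5.4] w 0.153
[-0.05933393  0.59499405 -1.20120764]
```

Torque is 1.2 N·m, so the knob is hard on its stop. I'll release it in place.

Emit:
jog_arm(
  dp=[
    [0,0,0],
    [0,0,0],
    [0,0,0],
    [0,0,0],
    [0,0,-0.2],
  ],
  angular=[
    [0,0,0],
    [0,0,0],
    [0,0,0],
    [0,0,0],
    [0,0,0],
  ],
  claw=[55,55,55,55,55],
)

```text
t: 27.8
eef_pos: [0.6456, -0.235, 0.0462]
tool_rot: [-0.001, 0.065, 0.998, 0.0]
contact_force: [-0.1, -0.7, -0.0]
gripper_width: 0.644
```

Emit:
jog_arm(
  dp=[
    [0,0,-0.6],
    [0,0,-1.6],
    [0,0,-2.6],
    [0,0,-3.4],
    [0,0,-3.6],
  ],
  angular=[
    [0,0,0],
    [0,0,0],
    [0,0,0],
    [0,0,0],
    [0,0,0],
  ],
  claw=[55,55,55,55,55],
)

```text
t: 28.3
eef_pos: [0.6482, -0.2353, 0.1409]
tool_rot: [0.003, 0.065, 0.998, -0.001]
contact_force: [0.4, 0.1, 1.0]
gripper_width: 0.647
```

```bash
python3 -c "
from h import *
snap('wrist','w15');snap('side','s15')
a=1
go(.5877,-.0877,.15,79.8)"
```

```text
dp [ 3.12  5.55 -0.48] ang [ 0.02  0.03 18.54] rows>= 10.8 dist 0.1595
t 28.4 pos [ 0.6469 -0.2354  0.1383] psi 172.49 F [ 0.5 -0.7  0.8] w 0.64
```

View pics/w15.png

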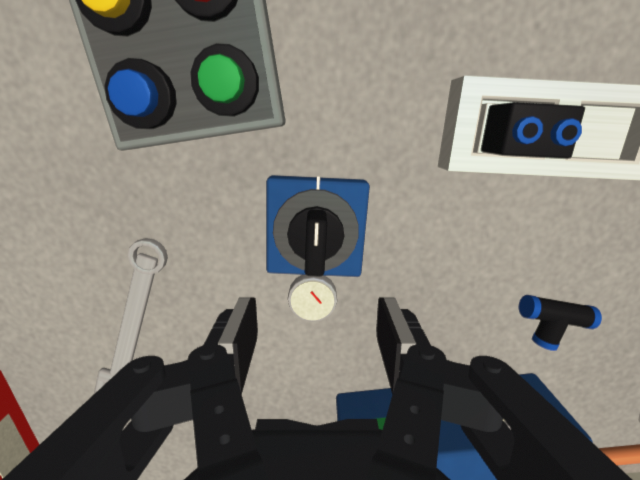

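View pics/s15.png

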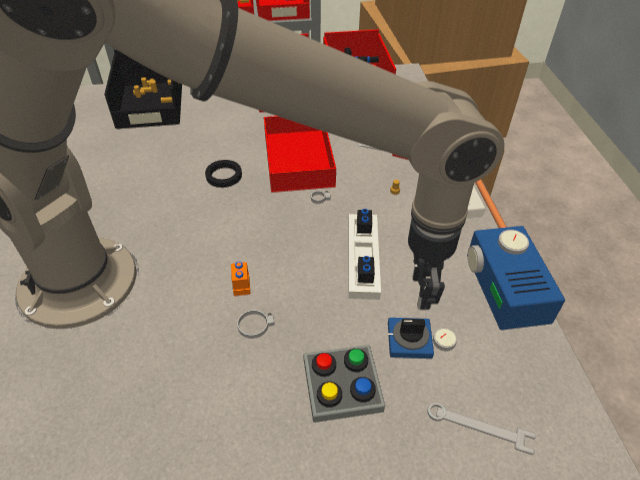

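The knob's white line at (316,233) now points at the zero mark at (318,183), and both modules are still plugged in. Now I'll pull them out, B first.

Emit:
jog_arm(
  dp=[
    [0.5,0.8,-0.3],
    [1.0,1.6,-0.4],
    [1.5,2.6,-0.5],
    [2.0,3.6,-0.5],
    [2.5,4.4,-0.5],
  ],
  angular=[
    [0,0,1.6],
    [0,0,3.2],
    [0,0,4.8],
    [0,0,6.4],
    [0,0,8.0],
  ],
  claw=[85,85,85,85,85],
)

```text
t: 28.9
eef_pos: [0.5974, -0.1163, 0.1482]
tool_rot: [-0.001, 0.405, 0.914, 0.0]
contact_force: [-0.2, -0.1, -0.9]
gripper_width: 1.0
```

```bash
python3 -c "
from h import *
go(.5886,-.0860,.15,79.8)"
```

```text
dp [ 1.13  0.55 -0.07] ang [-0.02 -0.02 10.48] rows>= 6.1 dist 0.0316
t 28.9 pos [ 0.5974 -0.1163  0.1482] psi 132.22 F [-0.2 -0.1 -0.9] w 1.0
```

Emit:
jog_arm(
  dp=[
    [0.3,0.1,0],
    [0.5,0.3,0],
    [0.8,0.4,0],
    [1.0,0.5,0],
    [1.13,0.55,0],
  ],
  angular=[
    [0,0,1.6],
    [0,0,3.2],
    [0,0,4.8],
    [0,0,6.4],
    [0,0,8.0],
  ],
  claw=[85,85,85,85,85],
)

```text
t: 29.4
eef_pos: [0.5886, -0.0873, 0.148]
tool_rot: [-0.001, 0.693, 0.721, -0.001]
contact_force: [0.1, 1.3, 0.4]
gripper_width: 0.996
```

Emit:
jog_arm(
  dp=[
    [0,0,0.3],
    [0,0,0.6],
    [0,0,0.6],
    [0,0,0.6],
    [0,0,0.6],
  ],
  angular=[
    [0,0,1.4],
    [0,0,2.46],
    [0,0,2.46],
    [0,0,2.46],
    [0,0,2.46],
  ],
  claw=[85,85,85,85,85],
)

```text
t: 29.9
eef_pos: [0.5897, -0.0879, 0.1342]
tool_rot: [-0.0, 0.764, 0.645, -0.0]
contact_force: [-0.3, 0.2, 0.9]
gripper_width: 0.997
```

```bash
python3 -c "
from h import *
snap('wrist','w16')
go(.5880,-.0865,.035,79.8)"
```

```text
dp [ 0.05 -0.08  3.98] ang [ 0.   -0.    0.09] rows>= 2.0 dist 0.0994
t 29.95 pos [ 0.5897 -0.088   0.1344] psi 80.27 F [-0.7 -0.4 -0.3] w 0.994
```

View pics/w16.png

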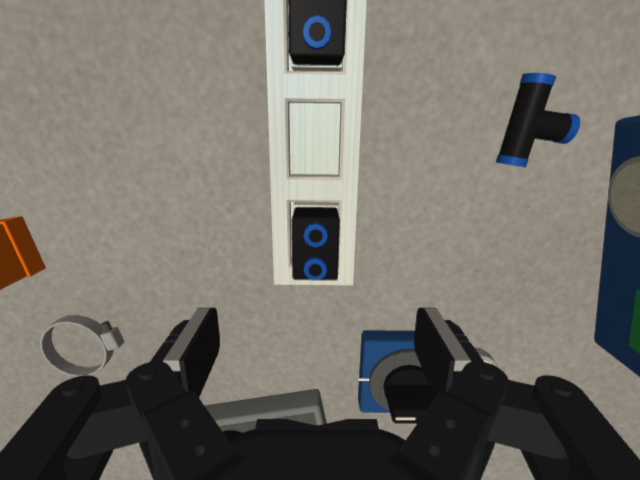

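Emit:
jog_arm(
  dp=[
    [0.05,-0.06,0.8],
    [0.06,-0.06,1.8],
    [0.06,-0.06,2.8],
    [0.06,-0.06,3.6],
    [0.06,-0.06,3.95],
  ],
  angular=[
    [0,0,0.09],
    [0,0,0.09],
    [0,0,0.09],
    [0,0,0.09],
    [0,0,0.09],
  ],
  claw=[85,85,85,85,85],
)

```text
t: 30.45
eef_pos: [0.5874, -0.0863, 0.0339]
tool_rot: [-0.001, 0.767, 0.641, -0.001]
contact_force: [-0.1, -0.6, -0.2]
gripper_width: 0.996
```

Emit:
jog_arm(
  dp=[
    [0,0,0],
    [0,0,0],
    [0,0,0],
    [0,0,0],
    [0,0,0],
  ],
  angular=[
    [0,0,0],
    [0,0,0],
    [0,0,0],
    [0,0,0],
    [0,0,0],
  ],
  claw=[20,20,20,20,20],
  grip_force=80,
)

```text
t: 30.95
eef_pos: [0.5891, -0.0862, 0.037]
tool_rot: [0.001, 0.767, 0.641, 0.0]
contact_force: [-1.6, 0.3, 6.0]
gripper_width: 0.354
```

Emit:
jog_arm(
  dp=[
    [0,0,-0.2],
    [0,0,-0.5],
    [0,0,-0.9],
    [0,0,-1.5],
    [0,0,-2.2],
  ],
  angular=[
    [0,0,0],
    [0,0,0],
    [0,0,0],
    [0,0,0],
    [0,0,0],
  ],
  claw=[20,20,20,20,20],
)

```text
t: 31.45
eef_pos: [0.5883, -0.0862, 0.0918]
tool_rot: [-0.0, 0.767, 0.641, -0.0]
contact_force: [0.0, 0.0, -2.2]
gripper_width: 0.355
```

```bash
python3 -c "
from h import *
go(.497,.29,.16,79.8)"
```

```text
dp [14.16 -6.27 -2.73] ang [-0.   -0.   -0.01] rows>= 7.9 dist 0.3931
t 31.45 pos [ 0.5883 -0.0862  0.0918] psi 79.75 F [ 0.   0.  -2.2] w 0.355
```

```bash
python3 -c "
from h import *
go(.497,.385,.15,89)"
```

```text
dp [17.9  -6.95 -2.33] ang [-0.   -0.   -1.85] rows>= 9.7 dist 0.4835
t 31.45 pos [ 0.5883 -0.0862  0.0918] psi 79.75 F [ 0.   0.  -2.2] w 0.355
```

Emit:
jog_arm(
  dp=[
    [0.3,-0.1,-1.0],
    [1.8,-0.7,-2.0],
    [3.5,-1.4,-2.3],
    [5.2,-2.0,-2.3],
    [6.9,-2.7,-2.3],
  ],
  angular=[
    [0,0,-0.2],
    [0,0,-0.6],
    [0,0,-1.0],
    [0,0,-1.4],
    [0,0,-1.85],
  ],
  claw=[20,20,20,20,20],
)

```text
t: 31.95
eef_pos: [0.553, 0.0971, 0.15]
tool_rot: [0.001, 0.713, 0.701, 0.001]
contact_force: [0.0, -0.0, -2.7]
gripper_width: 0.355
```

```bash
python3 -c "
from h import *
go(.497,.385,.15,89)"
```

```text
dp [11.48 -2.43 -0.  ] ang [ 0.03 -0.    0.01] rows>= 5.9 dist 0.2933
t 31.95 pos [0.553  0.0971 0.15  ] psi 89.04 F [ 0.  -0.  -2.7] w 0.355
```

Emit:
jog_arm(
  dp=[
    [1.7,-0.4,0],
    [3.4,-0.8,0],
    [5.1,-1.2,0],
    [6.8,-1.6,0],
    [8.5,-2.0,0],
  ],
  angular=[
    [0,0,0],
    [0,0,0],
    [0,0,0],
    [0,0,0],
    [0,0,0],
  ],
  claw=[20,20,20,20,20],
)

```text
t: 32.45
eef_pos: [0.5062, 0.3106, 0.1494]
tool_rot: [0.0, 0.713, 0.701, 0.001]
contact_force: [1.9, 0.5, -1.7]
gripper_width: 0.355
```

Emit:
jog_arm(
  dp=[
    [1.2,-0.2,0],
    [2.2,-0.4,0],
    [2.9,-0.43,0],
    [2.9,-0.43,0],
    [2.9,-0.43,0],
  ],
  angular=[
    [0,0,0],
    [0,0,0],
    [0,0,0],
    [0,0,0],
    [0,0,0],
  ],
  claw=[20,20,20,20,20],
)

```text
t: 32.95
eef_pos: [0.4976, 0.3807, 0.1483]
tool_rot: [0.0, 0.714, 0.701, -0.0]
contact_force: [0.8, -0.9, -1.5]
gripper_width: 0.357
```

```bash
python3 -c "
from h import *
snap('wrist','w17')
go(.497,.385,.037,89)"
```

```text
dp [ 0.21 -0.04  4.44] ang [ 0.    0.02 -0.02] rows>= 2.2 dist 0.1112
t 33.0 pos [0.4978 0.3798 0.1481] psi 88.89 F [ 0.3 -0.4 -1.8] w 0.356
```

View pics/w17.png

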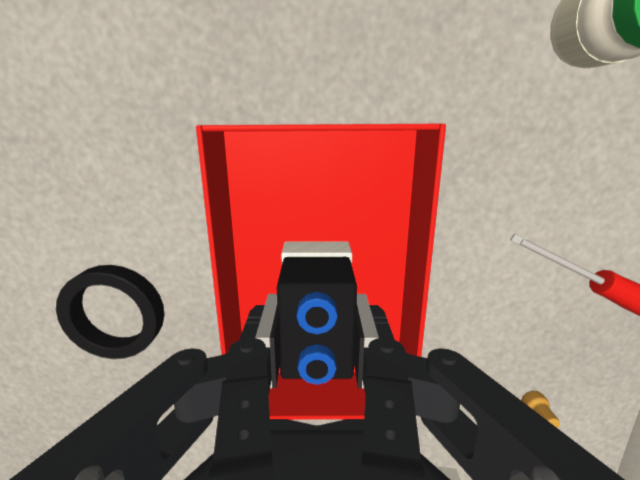

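Emit:
jog_arm(
  dp=[
    [0,0,1.2],
    [0,0,2.6],
    [0,0,3.8],
    [0,0,4.4],
    [0,0,4.5],
  ],
  angular=[
    [0,0,0],
    [0,0,0],
    [0,0,0],
    [0,0,0],
    [0,0,0],
  ],
  claw=[20,20,20,20,20],
)

```text
t: 33.5
eef_pos: [0.4968, 0.3793, 0.0338]
tool_rot: [0.0, 0.714, 0.7, -0.002]
contact_force: [-1.1, 0.3, -2.0]
gripper_width: 0.36
```

Emit:
jog_arm(
  dp=[
    [0,0,0],
    [0,0,0],
    [0,0,0],
    [0,0,0],
    [0,0,0],
  ],
  angular=[
    [0,0,0],
    [0,0,0],
    [0,0,0],
    [0,0,0],
    [0,0,0],
  ],
  claw=[60,60,60,60,60],
)

```text
t: 34.0
eef_pos: [0.4974, 0.3819, 0.0363]
tool_rot: [0.0, 0.713, 0.701, 0.001]
contact_force: [0.8, 0.8, -0.3]
gripper_width: 0.706
```

Emit:
jog_arm(
  dp=[
    [0,0,-0.6],
    [0,0,-1.6],
    [0,0,-2.8],
    [0,0,-4.0],
    [0,0,-4.8],
  ],
  angular=[
    [0,0,0],
    [0,0,0],
    [0,0,0],
    [0,0,0],
    [0,0,0],
  ],
  claw=[60,60,60,60,60],
)

```text
t: 34.5
eef_pos: [0.4976, 0.3825, 0.1592]
tool_rot: [0.0, 0.713, 0.701, 0.002]
contact_force: [0.8, 0.2, -0.6]
gripper_width: 0.701
```

```bash
python3 -c "
from h import *
snap('wrist','w18');snap('side','s18')
go(.6134,.0530,.14,79.8)"
```

```text
dp [-13.14   4.82   0.77] ang [ 0.06 -0.06  1.84] rows>= 7.0 dist 0.3504
t 34.6 pos [0.4985 0.3834 0.1602] psi 88.99 F [ 0.2  0.6 -0.7] w 0.702
```

View pics/w18.png

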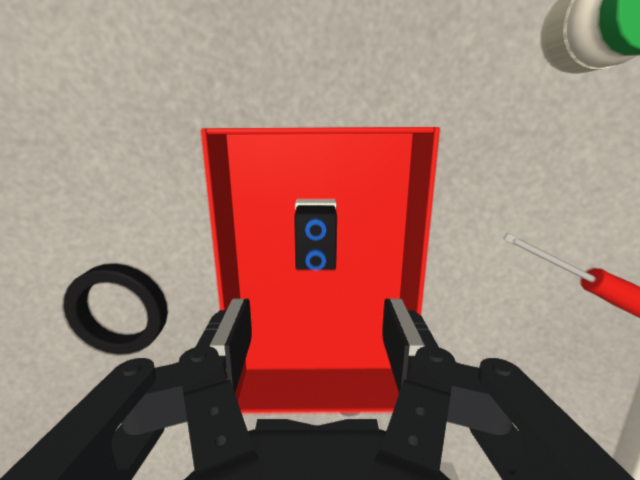

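View pics/s18.png

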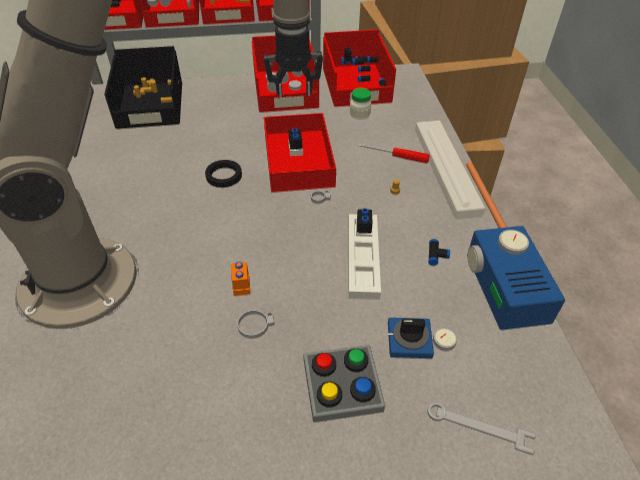

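Module B is in the bin at wrist (316,235), and A is still plugged in. I'll get A next.

Emit:
jog_arm(
  dp=[
    [-1.6,0.6,0],
    [-3.4,1.2,0],
    [-5.2,1.9,0.1],
    [-7.0,2.5,0.2],
    [-8.8,3.2,0.3],
  ],
  angular=[
    [0,0,0.3],
    [0,0,0.6],
    [0,0,1.0],
    [0,0,1.4],
    [0,0,1.84],
  ],
  claw=[85,85,85,85,85],
)

```text
t: 35.1
eef_pos: [0.5729, 0.1583, 0.1478]
tool_rot: [-0.0, 0.768, 0.641, -0.0]
contact_force: [0.7, 0.5, 0.0]
gripper_width: 0.997
```

```bash
python3 -c "
from h import *
go(.6134,.0530,.14,79.8)"
```

```text
dp [-3.86  2.34  0.31] ang [-0.01  0.   -0.01] rows>= 2.3 dist 0.1131
t 35.1 pos [0.5729 0.1583 0.1478] psi 79.74 F [0.7 0.5 0. ] w 0.997
```

Emit:
jog_arm(
  dp=[
    [-1.3,0.8,0.1],
    [-2.6,1.6,0.2],
    [-3.86,2.34,0.31],
    [-3.86,2.34,0.31],
    [-3.86,2.34,0.31],
  ],
  angular=[
    [0,0,0],
    [0,0,0],
    [0,0,0],
    [0,0,0],
    [0,0,0],
  ],
  claw=[85,85,85,85,85],
)

```text
t: 35.6
eef_pos: [0.6133, 0.0539, 0.1398]
tool_rot: [-0.0, 0.768, 0.641, -0.0]
contact_force: [0.5, 0.9, -0.0]
gripper_width: 0.993
```

```bash
python3 -c "
from h import *
snap('wrist','w19')
go(.6134,.0530,.035,79.8)"
```

```text
dp [-0.11  0.04  4.2 ] ang [-0.01 -0.01  0.  ] rows>= 2.1 dist 0.1051
t 35.65 pos [0.613  0.0557 0.1401] psi 79.82 F [0.8 1.2 0.3] w 0.997
```

View pics/w19.png

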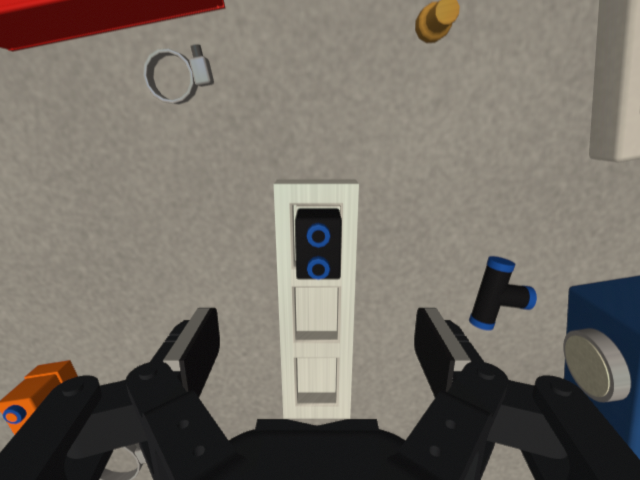

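Emit:
jog_arm(
  dp=[
    [-0.05,0.04,0.8],
    [-0.05,0.04,1.8],
    [-0.05,0.04,2.9],
    [-0.05,0.04,3.8],
    [-0.05,0.04,4.15],
  ],
  angular=[
    [0,0,0],
    [0,0,0],
    [0,0,0],
    [0,0,0],
    [0,0,0],
  ],
  claw=[85,85,85,85,85],
)

```text
t: 36.15
eef_pos: [0.6122, 0.0555, 0.0345]
tool_rot: [-0.001, 0.766, 0.643, -0.001]
contact_force: [-0.2, -0.5, -1.2]
gripper_width: 0.997
```

Emit:
jog_arm(
  dp=[
    [0,0,0],
    [0,0,0],
    [0,0,0],
    [0,0,0],
    [0,0,0],
  ],
  angular=[
    [0,0,0],
    [0,0,0],
    [0,0,0],
    [0,0,0],
    [0,0,0],
  ],
  claw=[20,20,20,20,20],
  grip_force=80,
)

```text
t: 36.65
eef_pos: [0.6146, 0.0539, 0.0381]
tool_rot: [0.0, 0.767, 0.641, 0.0]
contact_force: [-3.1, 0.6, 7.3]
gripper_width: 0.359
```

Emit:
jog_arm(
  dp=[
    [0,0,-0.2],
    [0,0,-0.5],
    [0,0,-0.9],
    [0,0,-1.5],
    [0,0,-2.2],
  ],
  angular=[
    [0,0,0],
    [0,0,0],
    [0,0,0],
    [0,0,0],
    [0,0,0],
  ],
  claw=[20,20,20,20,20],
)

```text
t: 37.15
eef_pos: [0.6143, 0.0535, 0.0928]
tool_rot: [-0.0, 0.767, 0.641, -0.0]
contact_force: [0.0, -0.6, -1.1]
gripper_width: 0.354
```

```bash
python3 -c "
from h import *
go(.497,.287,.15,89)"
```

```text
dp [ 8.36 -6.27 -2.29] ang [-0.   -0.   -1.84] rows>= 5.4 dist 0.2675
t 37.15 pos [0.6143 0.0535 0.0928] psi 79.79 F [ 0.  -0.6 -1.1] w 0.354
```

Emit:
jog_arm(
  dp=[
    [0.3,-0.2,-1.0],
    [1.6,-1.2,-2.0],
    [3.0,-2.2,-2.29],
    [4.5,-3.4,-2.29],
    [6.0,-4.5,-2.29],
  ],
  angular=[
    [0,0,-0.2],
    [0,0,-0.6],
    [0,0,-1.0],
    [0,0,-1.4],
    [0,0,-1.84],
  ],
  claw=[20,20,20,20,20],
)

```text
t: 37.65
eef_pos: [0.5297, 0.2226, 0.1508]
tool_rot: [0.001, 0.713, 0.701, 0.001]
contact_force: [0.6, 0.9, -2.0]
gripper_width: 0.356
```

```bash
python3 -c "
from h import *
go(.497,.287,.15,89)"
```

```text
dp [ 2.55 -1.35  0.03] ang [ 0.03 -0.01  0.01] rows>= 1.4 dist 0.0722
t 37.65 pos [0.5297 0.2226 0.1508] psi 89.05 F [ 0.6  0.9 -2. ] w 0.356
```

Emit:
jog_arm(
  dp=[
    [0.9,-0.5,0],
    [1.8,-1.0,0],
    [2.45,-1.35,0],
    [2.45,-1.35,0],
    [2.45,-1.35,0],
  ],
  angular=[
    [0,0,0],
    [0,0,0],
    [0,0,0],
    [0,0,0],
    [0,0,0],
  ],
  claw=[20,20,20,20,20],
)

```text
t: 38.15
eef_pos: [0.4979, 0.2827, 0.1496]
tool_rot: [0.0, 0.713, 0.701, 0.0]
contact_force: [0.2, -0.2, -1.8]
gripper_width: 0.357
```

```bash
python3 -c "
from h import *
snap('wrist','w20')
go(.497,.287,.038,89)"
```

```text
dp [ 0.21 -0.06  4.45] ang [ 0.01  0.01 -0.01] rows>= 2.2 dist 0.1115
t 38.2 pos [0.4984 0.2818 0.1494] psi 88.93 F [-0.1 -0.6 -2.1] w 0.357
```

View pics/w20.png

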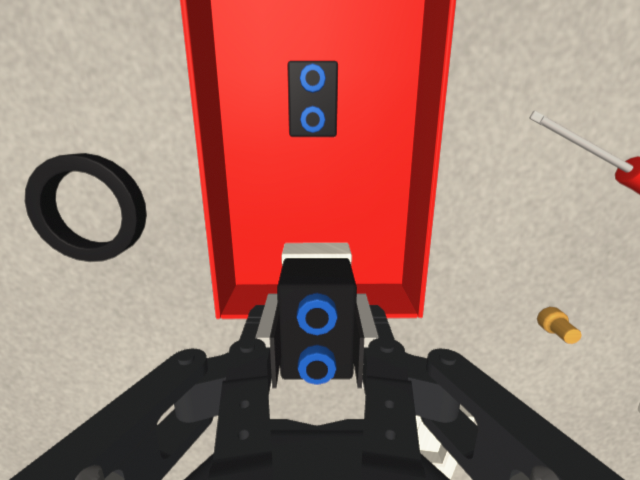

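```bash
python3 -c "
from h import *
print(p2w('w20',320,317,.06),p2w('w20',320,285,.004),[p2w('w20',313,v,.06) for v in (77,119)])"
```

```text
[0.49925649 0.22566236 0.06      ] [0.49984543 0.22566496 0.004     ] [array([0.49728594, 0.39339813, 0.06      ]), array([0.49679256, 0.36912381, 0.06      ])]
```

Emit:
jog_arm(
  dp=[
    [0.2,0,1.2],
    [0.2,0,2.6],
    [0.2,0,3.8],
    [0.2,0,4.4],
    [0.2,0,4.5],
  ],
  angular=[
    [0,0,0],
    [0,0,0],
    [0,0,0],
    [0,0,0],
    [0,0,0],
  ],
  claw=[20,20,20,20,20],
)

```text
t: 38.7
eef_pos: [0.4974, 0.286, 0.0347]
tool_rot: [-0.0, 0.714, 0.7, -0.002]
contact_force: [0.3, 0.6, -1.6]
gripper_width: 0.353
```

Emit:
jog_arm(
  dp=[
    [0,0,0],
    [0,0,0],
    [0,0,0],
    [0,0,0],
    [0,0,0],
  ],
  angular=[
    [0,0,0],
    [0,0,0],
    [0,0,0],
    [0,0,0],
    [0,0,0],
  ],
  claw=[60,60,60,60,60],
)

```text
t: 39.2
eef_pos: [0.498, 0.2881, 0.037]
tool_rot: [0.0, 0.713, 0.701, 0.001]
contact_force: [-0.2, -0.2, 0.1]
gripper_width: 0.702
```

Emit:
jog_arm(
  dp=[
    [0,0,-0.6],
    [0,0,-1.6],
    [0,0,-2.8],
    [0,0,-4.0],
    [0,0,-5.5],
  ],
  angular=[
    [0,0,0],
    [0,0,0],
    [0,0,0],
    [0,0,0],
    [0,0,0],
  ],
  claw=[60,60,60,60,60],
)

```text
t: 39.7
eef_pos: [0.497, 0.2876, 0.1754]
tool_rot: [-0.0, 0.713, 0.701, -0.001]
contact_force: [0.2, 0.3, -0.1]
gripper_width: 0.699
```

Emit:
jog_arm(
  dp=[
    [0,0,0],
    [0,0,0],
    [0,0,0],
    [0,0,0],
    [0,0,0],
  ],
  angular=[
    [0,0,0],
    [0,0,0],
    [0,0,0],
    [0,0,0],
    [0,0,0],
  ],
  claw=[60,60,60,60,60],
)

```text
t: 40.2
eef_pos: [0.4971, 0.2875, 0.1729]
tool_rot: [-0.0, 0.713, 0.701, -0.001]
contact_force: [1.2, 0.4, 0.1]
gripper_width: 0.704
```

```bash
python3 -c "
from h import *
snap('wrist','w21');snap('side','s21')
go(.6134,.0530,.14,79.8)"
```

```text
dp [-9.31  4.81  1.32] ang [-0.01  0.01  1.84] rows>= 5.3 dist 0.2639
t 40.3 pos [0.4973 0.2877 0.1731] psi 89.0 F [-0.3  1.   1.3] w 0.699
```

View pics/w21.png

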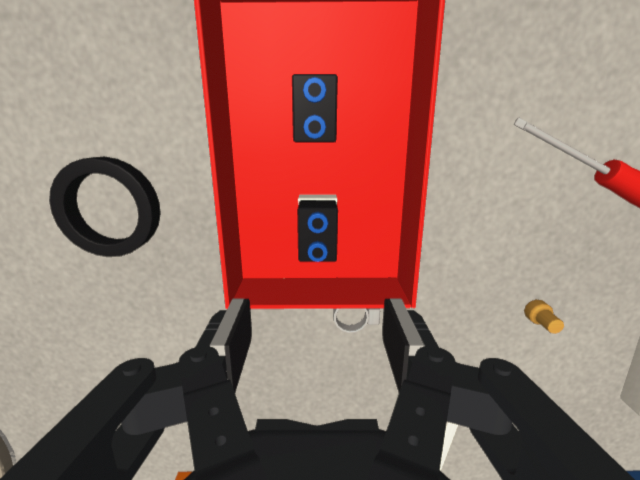

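View pics/s21.png

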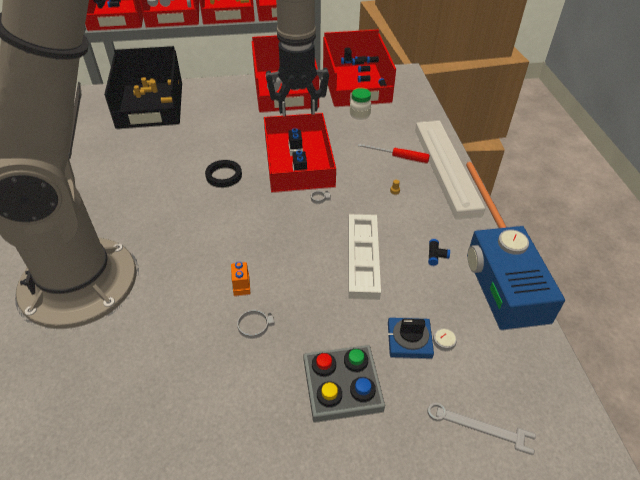

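```bash
python3 -c "
from h import *
print(hand_in())"
```

```text
the job is handed in; nothing more can be done
None
```

I carried out every step in the order asked and handed the job in at about 40 s of the 210 s. The hand-in gives no verdict.

- **Modules in:** Only two valve modules were there. I plugged both fully home into the block's two outer sockets. When pressed home, each read 8 mm higher at the tool than when gripped on the counter, which is the full-home height.
- **Keys:** I pressed green, yellow, blue and green again. Each went fully down, about 7 mm, and was released before the next. The red key was never touched.
- **Knob:** I turned it anticlockwise until the torque jumped to about 1.2 N·m, against about 0.04 N·m to turn it freely. The pictures afterwards show its line on the zero mark.
- **Modules out:** I then pulled out both modules and set them in the red bin.

The last wrist and side pictures show both modules standing in the bin, the block empty and the knob still at its stop, with the gripper clear and touching nothing. Peak tool forces I read were about 40 N while seating the modules. I saw no knocked module or slackened grip. No check failed or disagreed beyond camera differences of a few millimetres.

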